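# Feed a test card into the card reader

## Robot

A 7-joint arm with a two-finger parallel gripper is mounted at the origin on a cart in front of the work surface, level with it; the furniture and walls round the work are solid. World frame = base frame: x ahead of the robot, y to its left, z up, the work surface at z = 0. Lengths are in m, angles in rad, forces in N, time in s.
With the tool pointing down it reaches from about 0.425 to 0.825 m from the base axis. Payload 3.6 kg.
Tool frame: the origin (TCP) lies at the very end of the fingers, on their centre line; the grasp point (between the pads) lies behind it (ctrl.pinch_z is the z of the grasp point in the tool frame, in m); z points along the fingers, y is the line along which they close (so a half turn about z gives the same grasp; the last joint's range is limited). The gripper opens to 93 mm and grips with 3 to 60 N. Pads are 15 mm wide; open, the fingers measure 128 mm over their backs; the gripper's body (75 mm by 188 mm) begins 65 mm behind the grasp point.
Start: joints at [1.147, 0.615, -0.013, 1.423, 0.008, 1.103, -0.04], TCP at [0.252, -0.599, 0.219] pointing down, gripper open.
Joint ranges: [-3.12, 3.12], [-0.3, 2.06], [-1.34, 1.32], [0.26, 2.42], [-1.36, 4.5], [0.01, 1.98], [-2.84, 2.84]. Speed limits (rad/s): [2.79, 2.79, 3.14, 3.14, 3.14, 3.14, 3.14].

## Interface

Orientations are given as a 3x3 rotation matrix whose columns are the frame's x, y, z axes.
In Python, from plant import get_obs, optics, ticket, ctrl gives the robot as it stands.
- The arm moves only by the tool servo_tool, never from a script. Its argument "targets" is a list of rows, each an object of numbers: "dx", "dy", "dz": the shift along the tool's x, y, z in mm; "ax", "ay", "az": the turn, a rotation vector about the tool's x, y, z in rad; "grip": the opening, from -1 (shut) to 1 (fully open). In form: [{"dx": .., "dy": .., "dz": .., "ax": .., "ay": .., "az": .., "grip": ..}, ...]. A call has 1 to 5 rows; each row shifts and turns the commanded pose from where the row before left it, along the tool's axes as they then stand; what a row does not reach is not made up. A row lasts 1/10 s, in which the tool goes at most 50 mm and 8.59 degrees, less where a joint would pass 70% of its speed; a pose out of reach is approached as far as the arm can. A call with a gripper value outside its range is refused whole. The fingers move at their own pace and stop on an object; the grip force is fixed at half the most. Time passes only in rows, so rows that do not move let the fingers close. It gives the time, the measured TCP pose, the force, the opening and the grip force at its end, in the units of the state.
- get_obs(): the state, without advancing time (a new reading comes with each control period).
- optics.read_camera(name): name is "side" or "top" or "wrist"; returns the picture (420x560x3 uint8, red, green, blue); there is no depth.
- optics.camera_model(name): a dict with "fov_y" (degrees; the focal length in pixels is half the picture's height over the tangent of half this angle, whatever the lens; pixels are square), "cx", "cy" (the principal point, pixels), "extrinsics" (4x4, takes a point from world to camera coordinates). Camera axes: x right, y down, z forward; pixel columns grow to the right and rows downward; lengths in m; the calibration is good to about 2 mm. A picture is of the moment at which its call begins: read the wrist's pose just before it. camera_model takes no time and is no camera call; for the wrist camera it gives the pose at the moment of the call.
- ticket.sign_off(): hands the job in; it is judged then, once.
The state is a dict: "time_s": time; "joints": joint angles; "qvel": joint speeds; "tau": joint torques, N m; "position": TCP position; "ee_rot": TCP orientation; "force": force on the tool from outside, world axes, zero at the start; "torque": the same for the moment, N m; "finger_gap": opening from 0.0 (shut) to 1.0 (fully open); "finger_force": force on a finger pad.
Only numpy, scipy, OpenCV 4.12 (cv2) and the standard library are available. Lean on these libraries where they do the work, as an engineer would, in place of code of your own. Each camera call takes 0.05 s, during which the arm holds its last target. There are 200 camera calls.

## Task

Pressing gently on its top with the fingertips, drag the thin white test card out of its blue tray, then slide it flat along the green bench plate into the slot of the card reader until it has pushed the orange contact fully home, and lift off. Do not pick the card up or ram it in, and leave the specimen pot, the brown bottle and the timer where they stand.

Things in the scene. Friction and masses are not known exactly. Their poses are not given: they have to be found in the camera images.
- card: Thin rigid white test card, 100 x 56 x 2.5 mm, 30 g, in the tray, too thin to grip. Green band at the rear, grey window near the front. Origin: centre of the underside; x from the front (enters the reader, x = -50 mm) to the rear (+50 mm), z up. Friction on the plate 0.43 to 0.6. Dragged by its middle it keeps its heading, and turns with the fingers while sliding; sideways by an end it swings.
- card_front (a point): Middle of the card's front end edge, at half its thickness (card x = -50 mm).
- tray: Blue U-shaped tray without floor, fixed: side walls 61 mm apart inside, 8 mm thick, x = -34 to +52 mm; rear wall x = +52 to +62 mm; all 10 mm high. Origin on the plate top at the middle; open end to -x, z up. The card in it starts with its origin and x axis on the tray's (to 2 mm and 0.02 rad), its front end 16 mm out of the open end.
- reader: White and grey card reader, 100 long x 93 wide x 25 mm high, fixed. Origin on the plate top at the middle of the slot mouth; x points the way the card goes in, the housing fills x = 0 to 100 mm, z up. Slot 61 mm wide, 7 mm high, its floor is the plate. When the card's front is 42 mm inside it meets the contact; fully home it is 52 mm inside and 48 mm of card still show.
- reader_guide (a point): Point on the plate top midway between the guide rails where they begin to flare, 34 mm before the slot mouth (reader x = -34 mm). The rails are 6 mm high, 61 mm apart from here to the mouth, and spread to about 87 mm apart at their outer ends, 64 mm before the mouth.
- shuttle (a joint): Orange contact in the reader's slot: 0 as found, 0.010 m when pushed fully in to its end stop, along the reader's x. Resists with a steady 1.2 N, stays where it is left. Fingertips hold the card only a little better than the plate does, so the push takes a press of 10 to 15 N; a lighter one slips. Its orange pip shows on top of the reader, beside a green mark when home.
- plate: Smooth green bench plate on a black foam pad, 240 x 520 x 8 mm high with the pad; card, tray and reader are on it. Origin at the middle of its top, at z = 8 mm, z up. It gives under load without tilting: about 1 mm for every 15 N pressed, and springs back; tray and reader do not sink with it.
- pot: Specimen pot with orange lid, 62 mm across, 62 mm high, standing loose; origin at the centre of its underside.
- bottle: Brown bottle with black cap, 36 mm across, 85 mm high, standing loose; origin at the centre of its underside.
- timer: Square white bench timer lying flat, 62 x 62 x 17 mm, loose; origin at the centre of its underside.

How it is judged:
On the way:
1. The card lies flat with its front end just inside the reader's slot, in line with it (x of card_front in the frame of reader between 0.003 and 0.045 m and y of card_front in the frame of reader between -0.008 and 0.008 m and angle between the x axis of card and the x axis of reader, either way round below 0.15 rad and value of joint shuttle below 0.002 m and angle between card's own z axis and vertical below 0.08 rad), for 0.05 s.
At the end, for the whole second after the job is handed in: The orange contact has been pushed in by at least 8.5 of its 10 mm, the card's front end is at least 48 mm inside the mouth, the card lies flat (0.06 rad) and in line with the slot (0.12 rad), at rest and released (value of joint shuttle above 0.0085 m and x of card_front in the frame of reader above 0.048 m and angle between the x axis of card and the x axis of reader, either way round below 0.12 rad and angle between card's own z axis and vertical below 0.06 rad and linear speed of card below 0.01 m/s and contact force between the fingers and card below 0.05 N); the robot touches nothing.
It fails at once if The fingers press or push on the card with more than 25 N (contact force between the fingers and card above 25 N).
It fails at once if The card is rammed against the reader or its contact with more than 15 N (contact force between card and reader above 15 N).
It fails at once if The card is lifted off the plate (by more than 12 mm) (height (world z) of card above 0.02 m).
It fails at once if The pot, the bottle or the timer is moved by more than 20 mm or tipped over (distance of any of pot, bottle, timer from where it was at the start of the episode above 0.02 m or angle between any of pot, bottle, timer's own z axis and vertical above 0.4 rad).
It also fails if it takes over 72 s, if anything falls off the work surface, if the arm or the gripper's body presses on something with over 40 N, if the wrist force passes 120 N, or if a joint passes its speed limit or range.

## Working session

There is one attempt and no reset: what is moved stays moved. The work goes in short steps, Python scripts to look and compute and a tool call to move; the robot and the scene stay as the last step left them, time stands still between calls to the robot, and variables do not carry over. Pictures are saved under pics/ and viewed, at most 10 in all, crops included, and the job is handed in when it is done.

Besides the shell and the picture viewer there is one more tool, called after "Call:" as name(argument=value, ...), one argument or row to a line, values as JSON. servo_tool: Moves the arm, as the interface text tells. Its arguments: {"type":"object","properties":{"targets":{"type":"array"}},"required":["targets"]}

```bash
mkdir -p pics; python3 - <<'E'
from plant import get_obs, optics, ctrl
import cv2
o=get_obs();print(o['time_s'],o['position'],o['ee_rot'],o['force'],ctrl.pinch_z)
for n in("top","side"):
    im=optics.read_camera(n);cv2.imwrite(f'pics/{n}0.png',cv2.resize(im[...,::-1],(784,588),interpolation=cv2.INTER_CUBIC))
    print(optics.camera_model(n))
E
```

```text
0.0 [ 0.25152102 -0.59852036  0.21750412] [[ 9.21858420e-01  3.87525450e-01 -1.03907875e-03]
 [ 3.87526837e-01 -9.21855570e-01  2.29309013e-03]
 [-6.92497470e-05 -2.51657534e-03 -9.99996831e-01]] [-0.19095773  0.51473455  0.05402305] -0.0188
{'fov_y': 50.99667859535797, 'cx': 274.0407502590068, 'cy': 212.41515844034362, 'extrinsics': array([[ 0.00197504, -0.99991909, -0.01256614,  0.03057382],
       [-0.99870877, -0.00133443, -0.05078404,  0.52528793],
       [ 0.05076316,  0.01265021, -0.9986306 ,  0.88747353],
       [ 0.        ,  0.        ,  0.        ,  1.        ]])}
{'fov_y': 52.712266784416364, 'cx': 267.38071629086727, 'cy': 210.62680930765364, 'extrinsics': array([[-0.97902493, -0.20290116,  0.01847428,  0.52826752],
       [-0.08494323,  0.32407343, -0.94221073,  0.09471212],
       [ 0.18518862, -0.92401706, -0.33451105,  0.79554984],
       [ 0.        ,  0.        ,  0.        ,  1.        ]])}
```

View pics/top0.png

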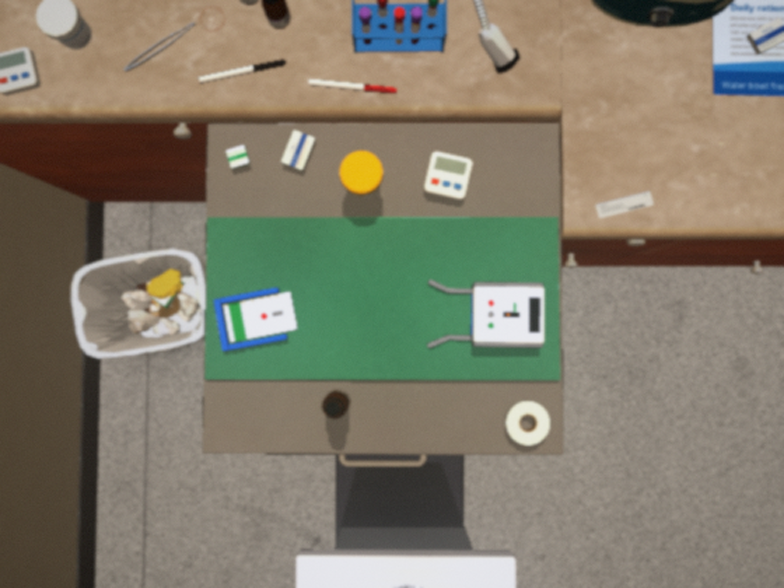

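View pics/side0.png

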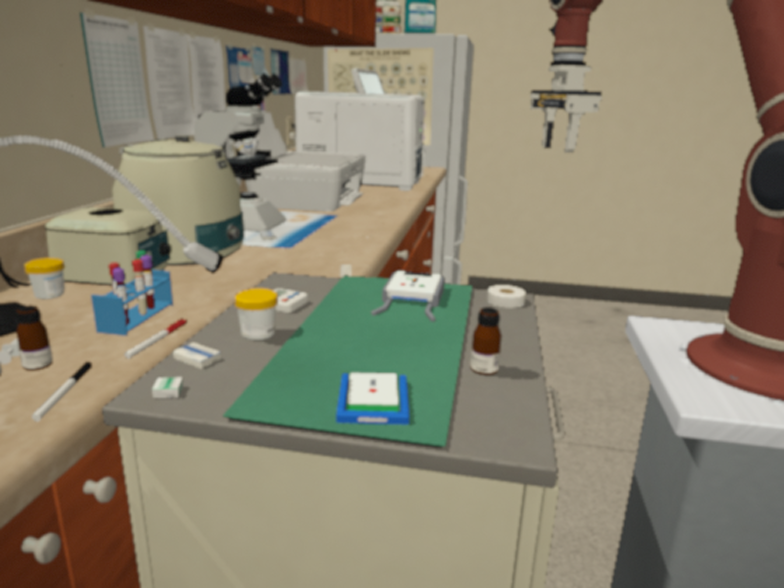

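The top view shows the tray with the card at about (255,318), its front pointing right. The reader is at (508,315) with its mouth on the left at x≈473, and the flared rails start at about (430,283) and (430,345). The pot is at (361,172), the timer at (449,175) and the bottle at (336,404). The side view shows the same layout. Next I'll enlarge the tray and the reader.

```bash
python3 - <<'E'
from plant import optics
import cv2,numpy as np
im=np.mean([optics.read_camera("top") for _ in range(3)],0).astype(np.uint8)[...,::-1]
cv2.imwrite('pics/top_raw.png',im)
a=cv2.resize(im[200:256,148:220],None,fx=10.5,fy=10.5,interpolation=cv2.INTER_CUBIC)
b=cv2.resize(im[190:260,300:394],None,fx=8,fy=8,interpolation=cv2.INTER_CUBIC)
cv2.imwrite('pics/a.png',a);cv2.imwrite('pics/b.png',b);print(a.shape,b.shape)
E
```

```text
(588, 756, 3) (560, 752, 3)
```

View pics/a.png

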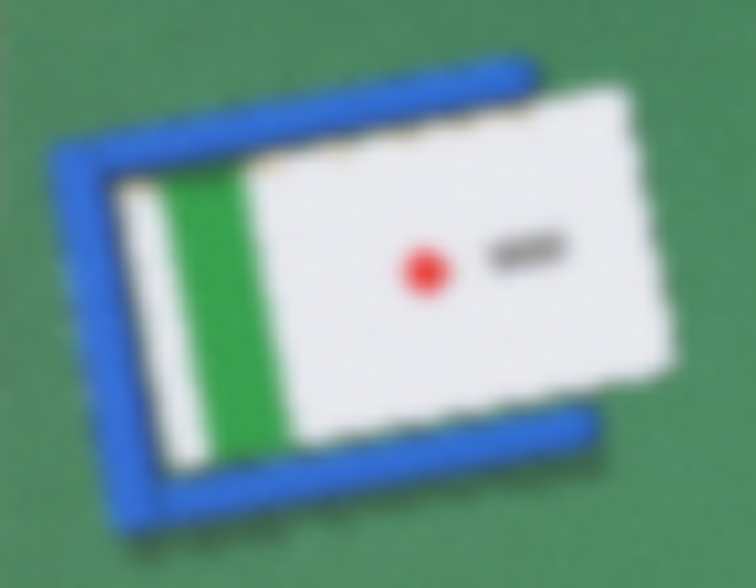

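View pics/b.png

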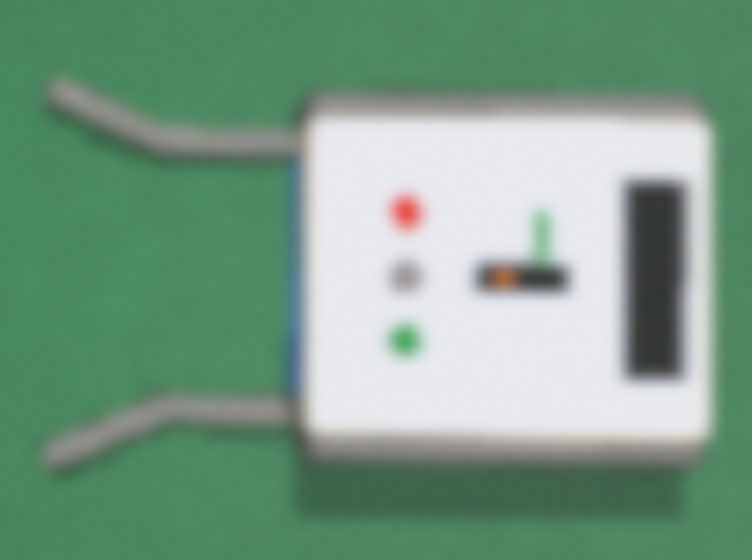

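Tray crop: the card corners are front (627,88) and (675,370), rear (118,180) and (170,470). Reader crop: the rails run from (160,143) to (300,145) and from (168,407) to (300,410), the housing top spans x 305 to 712 and y 112 to 440, and the orange pip is at (504,278) with the green mark at x≈542.

```bash
cat > h.py <<'E'
import numpy as np
from plant import optics
def ray(px,name,z,cm=None):
    cm=cm or optics.camera_model(name); f=210/np.tan(np.radians(cm['fov_y']/2)); E=cm['extrinsics']
    d=np.array([(px[0]-cm['cx'])/f,(px[1]-cm['cy'])/f,1]); R=E[:3,:3]; C=-R.T@E[:3,3]; w=R.T@d
    return (C+w*(z-C[2])/w[2])
def crop(p,s,o): return ((p[0]+.5)/s-.5+o[0],(p[1]+.5)/s-.5+o[1])
E
python3 - <<'E'
from h import *
A=lambda p,z:ray(crop(p,10.5,(148,200)),'top',z)[:2]
B=lambda p,z:ray(crop(p,8,(300,190)),'top',z)[:2]
c=[A(p,.0105) for p in[(627,88),(675,370),(170,470),(118,180)]]
f=(c[0]+c[1])/2;r=(c[2]+c[3])/2;d=f-r
print('card',np.round(c,4),'ctr',(f+r)/2,'front',f,'ang',np.arctan2(d[1],d[0]),'len',np.linalg.norm(d),np.linalg.norm(c[0]-c[1]),np.linalg.norm(c[2]-c[3]))
t=[B(p,.033) for p in[(305,112),(712,115),(712,440),(305,438)]]
m=(t[0]+t[3])/2;e=(t[1]+t[2])/2;d=e-m
print('reader mouth',m,'end',e,'ang',np.arctan2(d[1],d[0]),np.linalg.norm(d))
k=[B(p,.014) for p in[(160,143),(168,407),(300,145),(300,410)]]
print('rails',np.round(k,4),(k[0]+k[1])/2,(k[2]+k[3])/2)
print('pip',B((504,278),.033),'green',B((542,235),.033))
cm=optics.camera_model('top')
for n,p,z in[('pot',(361,172),.062),('timer',(449,175),.017),('bottle',(336,404),.085)]: print(n,ray(((p[0]+.5)/1.4-.5,(p[1]+.5)/1.4-.5),'top',z))
E
```

```text
card [[0.5345 0.169 ]
 [0.4793 0.159 ]
 [0.4596 0.2577]
 [0.5163 0.2688]] ctr [0.49738294 0.21362633] front [0.50685998 0.16399153] ang -1.3821318229219277 len 0.10106290085687968 0.05607430746224793 0.057777254031799195
reader mouth [ 0.50148669 -0.09588408] end [ 0.50103164 -0.19709027] ang -1.5752925929919466 0.10120721313850724
rails [[ 0.5355 -0.0616]
 [ 0.4682 -0.0634]
 [ 0.5351 -0.0973]
 [ 0.4675 -0.0969]] [ 0.5018685  -0.06249339] [ 0.50128898 -0.09711055]
pip [ 0.50072594 -0.1454013 ] green [ 0.51146554 -0.15494364]
pot [0.69852932 0.06313538 0.062     ]
timer [ 0.70548577 -0.06394294  0.017     ]
bottle [0.37924915 0.09415921 0.085     ]
```

```bash
cat >> h.py <<'E'
def plan(goal,yaw,n,pose=None):
    """rows to goal (world), yaw = world angle of tool y; tool pointing down"""
    from plant import get_obs
    o=get_obs(); R=np.array(o['ee_rot']);p=np.array(o['position'])
    y0=np.arctan2(R[1,1],R[0,1]); da=-(yaw-y0)/n; d=(np.array(goal)-p)/n
    print('t',o['time_s'],'pos',p.round(4),'yaw',round(y0,4),'tilt',R[2,:2].round(4),'F',np.round(o['force'],2))
    for i in range(n):
        a=y0-da*i; y=np.array([np.cos(a),np.sin(a),0]);x=np.array([-y[1],y[0],0])  # x=y×z, z=-k
        x=np.cross(y,[0,0,-1]); v=d*1000
        print(dict(dx=round(x@v,1),dy=round(y@v,1),dz=round(-v[2],1),az=round(da,3)))
E
python3 -c "
from h import *
plan((.5,-.2,.217),-.5,10)"
```

```text
t 0.25 pos [ 0.2517 -0.5989  0.2181] yaw -1.173 tilt [-0.     -0.0012] F [-0.81  0.17  0.44]
{'dx': np.float64(38.3), 'dy': np.float64(-27.2), 'dz': np.float64(0.1), 'az': np.float64(-0.067)}
{'dx': np.float64(40.1), 'dy': np.float64(-24.5), 'dz': np.float64(0.1), 'az': np.float64(-0.067)}
{'dx': np.float64(41.6), 'dy': np.float64(-21.8), 'dz': np.float64(0.1), 'az': np.float64(-0.067)}
{'dx': np.float64(43.0), 'dy': np.float64(-18.9), 'dz': np.float64(0.1), 'az': np.float64(-0.067)}
{'dx': np.float64(44.2), 'dy': np.float64(-16.0), 'dz': np.float64(0.1), 'az': np.float64(-0.067)}
{'dx': np.float64(45.2), 'dy': np.float64(-13.0), 'dz': np.float64(0.1), 'az': np.float64(-0.067)}
{'dx': np.float64(45.9), 'dy': np.float64(-9.9), 'dz': np.float64(0.1), 'az': np.float64(-0.067)}
{'dx': np.float64(46.5), 'dy': np.float64(-6.8), 'dz': np.float64(0.1), 'az': np.float64(-0.067)}
{'dx': np.float64(46.8), 'dy': np.float64(-3.7), 'dz': np.float64(0.1), 'az': np.float64(-0.067)}
{'dx': np.float64(47.0), 'dy': np.float64(-0.5), 'dz': np.float64(0.1), 'az': np.float64(-0.067)}
```

Call:
servo_tool(
  targets=[
    {"dx": 38,"dy": -27,"az": -0.067,"grip": -0.78},
    {"dx": 40,"dy": -24.5,"az": -0.067,"grip": -0.78},
    {"dx": 42,"dy": -22,"az": -0.067,"grip": -0.78},
    {"dx": 43,"dy": -19,"az": -0.067,"grip": -0.78},
    {"dx": 44,"dy": -16,"az": -0.067,"grip": -0.78},
  ],
)

```text
invalid input at $.targets[0]: expected keys dx, dy, dz, ax, ay, az, grip
```

Call:
servo_tool(
  targets=[
    {"dx": 45,"dy": -13,"az": -0.067,"grip": -0.78},
    {"dx": 46,"dy": -10,"az": -0.067,"grip": -0.78},
    {"dx": 46.5,"dy": -7,"az": -0.067,"grip": -0.78},
    {"dx": 47,"dy": -4,"az": -0.067,"grip": -0.78},
    {"dx": 47,"dy": 0,"az": -0.067,"grip": -0.78},
  ],
)

```text
invalid input at $.targets[0]: expected keys dx, dy, dz, ax, ay, az, grip
```

```bash
python3 -c "
from h import *
plan((.494,.233,.13),.189,10)"
```

```text
t 0.25 pos [ 0.2517 -0.5989  0.2181] yaw -1.173 tilt [-0.     -0.0012] F [-0.81  0.17  0.44]
{'dx': np.float64(54.6), 'dy': np.float64(-67.3), 'dz': np.float64(8.8), 'az': np.float64(-0.136)}
{'dx': np.float64(63.2), 'dy': np.float64(-59.3), 'dz': np.float64(8.8), 'az': np.float64(-0.136)}
{'dx': np.float64(70.7), 'dy': np.float64(-50.1), 'dz': np.float64(8.8), 'az': np.float64(-0.136)}
{'dx': np.float64(76.8), 'dy': np.float64(-40.1), 'dz': np.float64(8.8), 'az': np.float64(-0.136)}
{'dx': np.float64(81.5), 'dy': np.float64(-29.3), 'dz': np.float64(8.8), 'az': np.float64(-0.136)}
{'dx': np.float64(84.8), 'dy': np.float64(-17.9), 'dz': np.float64(8.8), 'az': np.float64(-0.136)}
{'dx': np.float64(86.4), 'dy': np.float64(-6.3), 'dz': np.float64(8.8), 'az': np.float64(-0.136)}
{'dx': np.float64(86.5), 'dy': np.float64(5.5), 'dz': np.float64(8.8), 'az': np.float64(-0.136)}
{'dx': np.float64(84.9), 'dy': np.float64(17.2), 'dz': np.float64(8.8), 'az': np.float64(-0.136)}
{'dx': np.float64(81.8), 'dy': np.float64(28.6), 'dz': np.float64(8.8), 'az': np.float64(-0.136)}
```

All the keys are required in every row, so I'll fill them in.

Call:
servo_tool(
  targets=[
    {"dx": 38,"dy": -27,"dz": 0,"ax": 0,"ay": 0,"az": -0.067,"grip": -0.78},
    {"dx": 40,"dy": -24.5,"dz": 0,"ax": 0,"ay": 0,"az": -0.067,"grip": -0.78},
    {"dx": 42,"dy": -22,"dz": 0,"ax": 0,"ay": 0,"az": -0.067,"grip": -0.78},
    {"dx": 43,"dy": -19,"dz": 0,"ax": 0,"ay": 0,"az": -0.067,"grip": -0.78},
    {"dx": 44,"dy": -16,"dz": 0,"ax": 0,"ay": 0,"az": -0.067,"grip": -0.78},
  ],
)

```text
time_s: 0.75
position: [0.3765, -0.3981, 0.2188]
ee_rot: [[0.742, 0.671, 0.0], [0.671, -0.742, -0.0], [0.0, 0.0, -1.0]]
force: [1.2, -0.1, -0.1]
finger_gap: 0.616
finger_force: 0.0
```

Call:
servo_tool(
  targets=[
    {"dx": 45,"dy": -13,"dz": 0,"ax": 0,"ay": 0,"az": -0.067,"grip": -0.78},
    {"dx": 46,"dy": -10,"dz": 0,"ax": 0,"ay": 0,"az": -0.067,"grip": -0.78},
    {"dx": 46.5,"dy": -7,"dz": 0,"ax": 0,"ay": 0,"az": -0.067,"grip": -0.78},
    {"dx": 47,"dy": -4,"dz": 0,"ax": 0,"ay": 0,"az": -0.067,"grip": -0.78},
    {"dx": 47,"dy": 0,"dz": 0,"ax": 0,"ay": 0,"az": -0.067,"grip": -0.78},
  ],
)

```text
time_s: 1.25
position: [0.5009, -0.1987, 0.2189]
ee_rot: [[0.48, 0.877, 0.0], [0.877, -0.48, -0.0], [-0.0, 0.0, -1.0]]
force: [1.1, -0.5, 0.3]
finger_gap: 0.189
finger_force: 0.0
```

```bash
python3 -c "
from h import *
plan((.494,.233,.13),.189,10)"
```

```text
t 1.25 pos [ 0.5009 -0.1987  0.2189] yaw -0.5005 tilt [-0.0001  0.0004] F [ 1.05 -0.45  0.26]
{'dx': np.float64(37.6), 'dy': np.float64(-21.3), 'dz': np.float64(8.9), 'az': np.float64(-0.069)}
{'dx': np.float64(38.9), 'dy': np.float64(-18.7), 'dz': np.float64(8.9), 'az': np.float64(-0.069)}
{'dx': np.float64(40.1), 'dy': np.float64(-16.0), 'dz': np.float64(8.9), 'az': np.float64(-0.069)}
{'dx': np.float64(41.1), 'dy': np.float64(-13.2), 'dz': np.float64(8.9), 'az': np.float64(-0.069)}
{'dx': np.float64(41.9), 'dy': np.float64(-10.3), 'dz': np.float64(8.9), 'az': np.float64(-0.069)}
{'dx': np.float64(42.5), 'dy': np.float64(-7.4), 'dz': np.float64(8.9), 'az': np.float64(-0.069)}
{'dx': np.float64(43.0), 'dy': np.float64(-4.4), 'dz': np.float64(8.9), 'az': np.float64(-0.069)}
{'dx': np.float64(43.2), 'dy': np.float64(-1.5), 'dz': np.float64(8.9), 'az': np.float64(-0.069)}
{'dx': np.float64(43.2), 'dy': np.float64(1.5), 'dz': np.float64(8.9), 'az': np.float64(-0.069)}
{'dx': np.float64(42.9), 'dy': np.float64(4.5), 'dz': np.float64(8.9), 'az': np.float64(-0.069)}
```

Call:
servo_tool(
  targets=[
    {"dx": 37.6,"dy": -21.3,"dz": 9,"ax": 0,"ay": 0,"az": -0.069,"grip": -0.78},
    {"dx": 39,"dy": -18.7,"dz": 9,"ax": 0,"ay": 0,"az": -0.069,"grip": -0.78},
    {"dx": 40,"dy": -16,"dz": 9,"ax": 0,"ay": 0,"az": -0.069,"grip": -0.78},
    {"dx": 41,"dy": -13.2,"dz": 9,"ax": 0,"ay": 0,"az": -0.069,"grip": -0.78},
    {"dx": 42,"dy": -10.3,"dz": 9,"ax": 0,"ay": 0,"az": -0.069,"grip": -0.78},
  ],
)

```text
time_s: 1.75
position: [0.4971, 0.017, 0.1735]
ee_rot: [[0.155, 0.988, 0.001], [0.988, -0.155, -0.0], [0.0, 0.001, -1.0]]
force: [0.5, 0.4, -0.6]
finger_gap: 0.112
finger_force: 0.0
```

Call:
servo_tool(
  targets=[
    {"dx": 42.5,"dy": -7.4,"dz": 9,"ax": 0,"ay": 0,"az": -0.069,"grip": -0.78},
    {"dx": 43,"dy": -4.4,"dz": 9,"ax": 0,"ay": 0,"az": -0.069,"grip": -0.78},
    {"dx": 43,"dy": -1.5,"dz": 9,"ax": 0,"ay": 0,"az": -0.069,"grip": -0.78},
    {"dx": 43,"dy": 1.5,"dz": 9,"ax": 0,"ay": 0,"az": -0.069,"grip": -0.78},
    {"dx": 43,"dy": 4.5,"dz": 9,"ax": 0,"ay": 0,"az": -0.069,"grip": -0.78},
  ],
)

```text
time_s: 2.25
position: [0.4942, 0.2326, 0.1284]
ee_rot: [[-0.188, 0.982, 0.0], [0.982, 0.188, -0.0], [-0.0, 0.0, -1.0]]
force: [1.2, 0.3, -0.6]
finger_gap: 0.108
finger_force: 0.0
```

```bash
python3 -c "
from h import *
import cv2
plan((.494,.233,.02),.189,5)
im=optics.read_camera('wrist')[...,::-1];cv2.imwrite('pics/w1.png',cv2.resize(im,(784,588)));m=optics.camera_model('wrist');print(m)"
```

```text
t 2.25 pos [0.4942 0.2326 0.1284] yaw 0.1893 tilt [-0.0003  0.0004] F [ 1.17  0.28 -0.57]
{'dx': np.float64(0.1), 'dy': np.float64(-0.0), 'dz': np.float64(21.7), 'az': np.float64(0.0)}
{'dx': np.float64(0.1), 'dy': np.float64(-0.0), 'dz': np.float64(21.7), 'az': np.float64(0.0)}
{'dx': np.float64(0.1), 'dy': np.float64(-0.0), 'dz': np.float64(21.7), 'az': np.float64(0.0)}
{'dx': np.float64(0.1), 'dy': np.float64(-0.0), 'dz': np.float64(21.7), 'az': np.float64(0.0)}
{'dx': np.float64(0.1), 'dy': np.float64(-0.0), 'dz': np.float64(21.7), 'az': np.float64(0.0)}
{'fov_y': 59.26257597513702, 'cx': 274.9967765483506, 'cy': 209.363429281042, 'extrinsics': array([[ 0.97983331,  0.19981085,  0.00151738, -0.52990064],
       [ 0.19264008, -0.94663167,  0.25841496,  0.1288714 ],
       [ 0.05307051, -0.25291128, -0.96603282,  0.33945261],
       [ 0.        ,  0.        ,  0.        ,  1.        ]])}
```

View pics/w1.png

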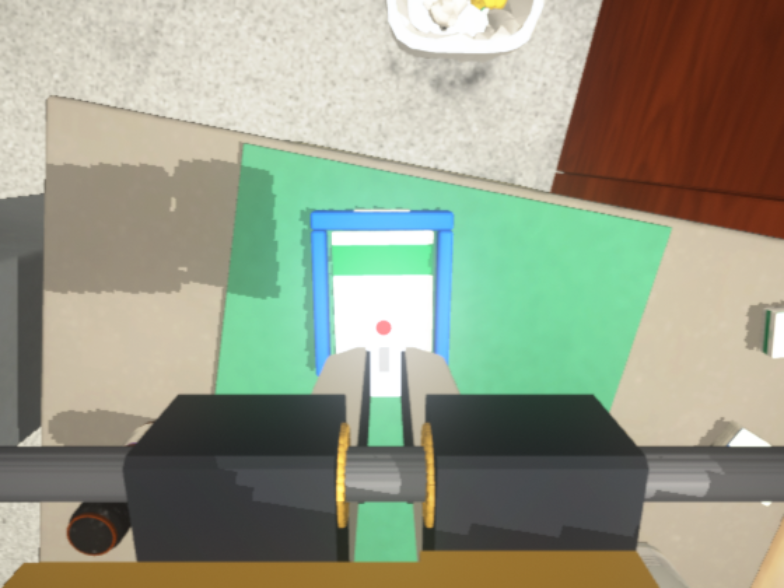

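The wrist view shows the card rear edge at rows 230-240, centred at column ≈383, and the fingers centred at ≈386, so they line up. Going down now.

Call:
servo_tool(
  targets=[
    {"dx": 0,"dy": 0,"dz": 35,"ax": 0,"ay": 0,"az": 0,"grip": -0.78},
    {"dx": 0,"dy": 0,"dz": 35,"ax": 0,"ay": 0,"az": 0,"grip": -0.78},
    {"dx": 0,"dy": 0,"dz": 30,"ax": 0,"ay": 0,"az": 0,"grip": -0.78},
    {"dx": 0,"dy": 0,"dz": 14,"ax": 0,"ay": 0,"az": 0,"grip": -0.78},
    {"dx": 0,"dy": 0,"dz": 0,"ax": 0,"ay": 0,"az": 0,"grip": -0.78},
  ],
)

```text
time_s: 2.8
position: [0.4933, 0.2304, 0.0132]
ee_rot: [[-0.186, 0.983, -0.003], [0.983, 0.186, -0.002], [-0.001, -0.003, -1.0]]
force: [-0.0, -0.8, 0.1]
finger_gap: 0.113
finger_force: 0.0
```

Call:
servo_tool(
  targets=[
    {"dx": 0,"dy": 0,"dz": 1,"ax": 0,"ay": 0,"az": 0,"grip": -0.78},
    {"dx": 0,"dy": 0,"dz": 1,"ax": 0,"ay": 0,"az": 0,"grip": -0.78},
    {"dx": 0,"dy": 0,"dz": 0,"ax": 0,"ay": 0,"az": 0,"grip": -0.78},
  ],
)

```text
time_s: 3.1
position: [0.495, 0.2314, 0.0139]
ee_rot: [[-0.186, 0.983, 0.002], [0.983, 0.186, 0.001], [0.001, 0.002, -1.0]]
force: [-0.6, 0.5, 0.4]
finger_gap: 0.112
finger_force: 0.0
```

Call:
servo_tool(
  targets=[
    {"dx": 0,"dy": 0,"dz": 0.5,"ax": 0,"ay": 0,"az": 0,"grip": -0.78},
    {"dx": 0,"dy": 0,"dz": 0,"ax": 0,"ay": 0,"az": 0,"grip": -0.78},
    {"dx": 0,"dy": 0,"dz": 0,"ax": 0,"ay": 0,"az": 0,"grip": -0.78},
  ],
)

```text
time_s: 3.4
position: [0.4943, 0.2312, 0.0125]
ee_rot: [[-0.186, 0.983, 0.0], [0.983, 0.186, 0.0], [0.0, 0.0, -1.0]]
force: [0.2, -0.9, -0.6]
finger_gap: 0.109
finger_force: 0.0
```

Call:
servo_tool(
  targets=[
    {"dx": 0,"dy": 0,"dz": 0.5,"ax": 0,"ay": 0,"az": 0,"grip": -0.78},
    {"dx": 0,"dy": 0,"dz": 0,"ax": 0,"ay": 0,"az": 0,"grip": -0.78},
  ],
)

```text
time_s: 3.6
position: [0.4941, 0.2311, 0.0116]
ee_rot: [[-0.186, 0.983, -0.0], [0.983, 0.186, 0.0], [0.0, -0.0, -1.0]]
force: [-0.1, 0.5, 0.4]
finger_gap: 0.109
finger_force: 0.0
```

Call:
servo_tool(
  targets=[
    {"dx": 0,"dy": 0,"dz": 0.5,"ax": 0,"ay": 0,"az": 0,"grip": -0.78},
    {"dx": 0,"dy": 0,"dz": 0,"ax": 0,"ay": 0,"az": 0,"grip": -0.78},
  ],
)

```text
time_s: 3.8
position: [0.4941, 0.2311, 0.0111]
ee_rot: [[-0.186, 0.983, -0.0], [0.983, 0.186, -0.0], [0.0, -0.0, -1.0]]
force: [-0.2, 0.2, 0.3]
finger_gap: 0.11
finger_force: 0.0
```

Call:
servo_tool(
  targets=[
    {"dx": 0,"dy": 0,"dz": 0.5,"ax": 0,"ay": 0,"az": 0,"grip": -0.78},
    {"dx": 0,"dy": 0,"dz": 0,"ax": 0,"ay": 0,"az": 0,"grip": -0.78},
  ],
)

```text
time_s: 4.0
position: [0.4942, 0.2311, 0.0109]
ee_rot: [[-0.186, 0.983, 0.0], [0.983, 0.186, -0.0], [-0.0, 0.0, -1.0]]
force: [0.6, -0.3, 1.3]
finger_gap: 0.109
finger_force: 0.9
```

Call:
servo_tool(
  targets=[
    {"dx": 0,"dy": 0,"dz": 0.3,"ax": 0,"ay": 0,"az": 0,"grip": -0.78},
    {"dx": 0,"dy": 0,"dz": 0,"ax": 0,"ay": 0,"az": 0,"grip": -0.78},
  ],
)

```text
time_s: 4.2
position: [0.4942, 0.2312, 0.0107]
ee_rot: [[-0.186, 0.983, 0.0], [0.983, 0.186, 0.0], [-0.0, 0.0, -1.0]]
force: [-0.5, -0.7, 3.9]
finger_gap: 0.111
finger_force: 1.9
```

Call:
servo_tool(
  targets=[
    {"dx": 0,"dy": 0,"dz": 0.3,"ax": 0,"ay": 0,"az": 0,"grip": -0.78},
    {"dx": -1,"dy": 0,"dz": 0,"ax": 0,"ay": 0,"az": 0,"grip": -0.78},
    {"dx": -2,"dy": 0,"dz": 0,"ax": 0,"ay": 0,"az": 0,"grip": -0.78},
    {"dx": -3,"dy": 0,"dz": 0,"ax": 0,"ay": 0,"az": 0,"grip": -0.78},
  ],
)

```text
time_s: 4.6
position: [0.4956, 0.2272, 0.0106]
ee_rot: [[-0.187, 0.982, 0.002], [0.982, 0.187, 0.003], [0.003, 0.002, -1.0]]
force: [0.7, 2.9, 4.9]
finger_gap: 0.111
finger_force: 2.3
```

Call:
servo_tool(
  targets=[
    {"dx": -3,"dy": 0,"dz": 0,"ax": 0,"ay": 0,"az": 0,"grip": -0.78},
    {"dx": -3,"dy": 0,"dz": 0,"ax": 0,"ay": 0,"az": 0,"grip": -0.78},
    {"dx": -3,"dy": 0,"dz": 0,"ax": 0,"ay": 0,"az": 0,"grip": -0.78},
  ],
)

```text
time_s: 4.9
position: [0.4977, 0.2174, 0.0106]
ee_rot: [[-0.186, 0.982, 0.002], [0.982, 0.186, 0.002], [0.002, 0.002, -1.0]]
force: [-0.3, 3.5, 6.0]
finger_gap: 0.108
finger_force: 2.7
```

```bash
python3 -c "
from h import *
import cv2
plan((.494,.233,.02),.189,1)
im=optics.read_camera('wrist')[...,::-1];cv2.imwrite('pics/w2.png',cv2.resize(im,(784,588)))"
```

```text
t 4.9 pos [0.4977 0.2174 0.0106] yaw 0.1875 tilt [0.002  0.0023] F [-0.28  3.46  6.03]
{'dx': np.float64(16.0), 'dy': np.float64(-0.8), 'dz': np.float64(-9.4), 'az': np.float64(-0.002)}
```

View pics/w2.png

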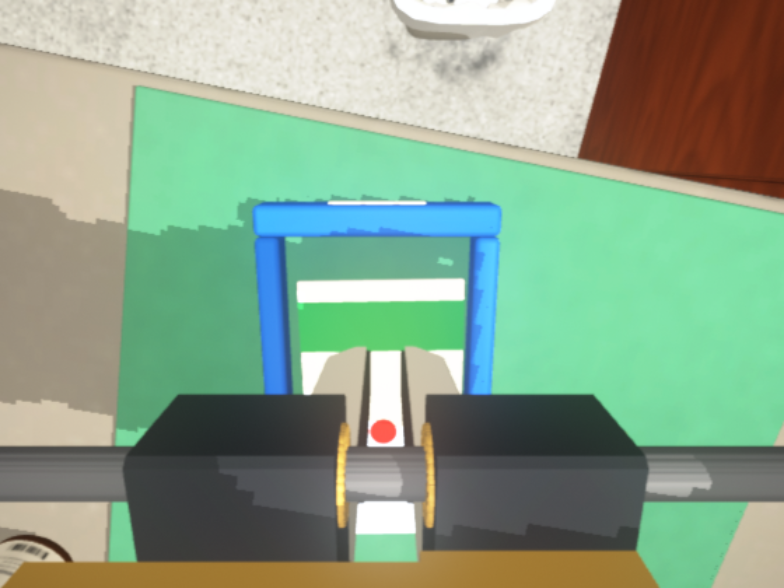

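The wrist view shows the card following the fingers straight: its rear edge is now at row 281, well clear of the rear wall (row 237). I'll carry on.

Call:
servo_tool(
  targets=[
    {"dx": -4,"dy": 0,"dz": 0,"ax": 0,"ay": 0,"az": 0,"grip": -0.78},
    {"dx": -4,"dy": 0,"dz": 0,"ax": 0,"ay": 0,"az": 0,"grip": -0.78},
    {"dx": -4,"dy": 0,"dz": 0,"ax": 0,"ay": 0,"az": 0,"grip": -0.78},
    {"dx": -4,"dy": 0,"dz": 0,"ax": 0,"ay": 0,"az": 0,"grip": -0.78},
    {"dx": -4,"dy": 0,"dz": 0,"ax": 0,"ay": 0,"az": 0,"grip": -0.78},
  ],
)

```text
time_s: 5.45
position: [0.5015, 0.1977, 0.0106]
ee_rot: [[-0.186, 0.982, 0.002], [0.982, 0.186, 0.002], [0.002, 0.002, -1.0]]
force: [-0.1, 1.4, 5.5]
finger_gap: 0.11
finger_force: 2.7
```

Call:
servo_tool(
  targets=[
    {"dx": -4,"dy": 0,"dz": 0,"ax": 0,"ay": 0,"az": 0,"grip": -0.78},
    {"dx": -4,"dy": 0,"dz": 0,"ax": 0,"ay": 0,"az": 0,"grip": -0.78},
    {"dx": -4,"dy": 0,"dz": 0,"ax": 0,"ay": 0,"az": 0,"grip": -0.78},
    {"dx": -4,"dy": 0,"dz": 0,"ax": 0,"ay": 0,"az": 0,"grip": -0.78},
    {"dx": -4,"dy": 0,"dz": 0,"ax": 0,"ay": 0,"az": 0,"grip": -0.78},
  ],
)

```text
time_s: 5.95
position: [0.5051, 0.178, 0.0106]
ee_rot: [[-0.186, 0.982, 0.002], [0.982, 0.186, 0.002], [0.002, 0.002, -1.0]]
force: [-0.2, 2.0, 5.5]
finger_gap: 0.112
finger_force: 2.8
```

```bash
cat >> h.py <<'E'
def rear(save=None):
    """card pose from its rear edge and green band in the wrist view"""
    import cv2
    from plant import get_obs
    o=get_obs(); cm=optics.camera_model('wrist'); im=optics.read_camera('wrist')
    if save: cv2.imwrite(save,cv2.resize(im[...,::-1],(784,588)))
    i=im.astype(int); w=(i.min(2)>215).astype(np.uint8); w[:130]=0; w[300:]=0
    n,l,s,c=cv2.connectedComponentsWithStats(w)
    pts=[]
    for k in range(1,n):
        if s[k,2]>80 and s[k,3]<60 and s[k,4]>600 : # rear white strip
            cols=range(s[k,0]+8,s[k,0]+s[k,2]-8)
            e=np.array([ray((u,np.where(l[:,u]==k)[0].min()-.5),'top',.0105,cm)[:2] for u in cols if (l[:,u]==k).any()])
            ends=np.array([ray((u,s[k,1]+s[k,3]/2),'top',.0105,cm)[:2] for u in (s[k,0]-.5,s[k,0]+s[k,2]-.5)])
            d=np.polyfit(e[:,0],e[:,1],1)[0]; a=np.arctan(d); y=np.array([np.cos(a),np.sin(a)]);h=np.array([y[1],-y[0]])
            m=ends.mean(0); m=m+h*((e.mean(0)-m)@h); f=m+h*.1
            R=np.array(o['ee_rot']); p=np.array(o['position'])
            print('card yaw',a.round(4),'tool yaw',np.arctan2(R[1,1],R[0,1]).round(4),'rear',m.round(4),'front',f.round(4),'width',np.linalg.norm(ends[1]-ends[0]).round(4),
              'tool at card x',(50+(p[:2]-m)@h*-1000).round(1),'y',((p[:2]-m)@y*1000).round(1),'F',np.round(o['force'],1),'pos',p.round(4),'t',o['time_s'])
E
python3 -c "
from h import *
rear('pics/w3.png')"
```

```text
card yaw 0.2057 tool yaw 0.1874 rear [0.4969 0.2092] front [0.5173 0.1113] width 0.0563 tool at card x 17.8 y 1.8 F [-0.2  2.   5.5] pos [0.5051 0.178  0.0106] t 5.95
```

Call:
servo_tool(
  targets=[
    {"dx": -4,"dy": 0,"dz": 0,"ax": 0,"ay": 0,"az": 0,"grip": -0.78},
    {"dx": -4,"dy": 0,"dz": 0,"ax": 0,"ay": 0,"az": 0,"grip": -0.78},
    {"dx": -4,"dy": 0,"dz": 0,"ax": 0,"ay": 0,"az": 0,"grip": -0.78},
    {"dx": -4,"dy": 0,"dz": 0,"ax": 0,"ay": 0,"az": 0,"grip": -0.78},
    {"dx": -4,"dy": 0,"dz": 0,"ax": 0,"ay": 0,"az": 0,"grip": -0.78},
  ],
)

```text
time_s: 6.5
position: [0.5089, 0.1584, 0.0106]
ee_rot: [[-0.186, 0.982, 0.002], [0.982, 0.186, 0.002], [0.002, 0.002, -1.0]]
force: [-0.1, 3.1, 5.6]
finger_gap: 0.107
finger_force: 2.8
```

Call:
servo_tool(
  targets=[
    {"dx": -4,"dy": 0,"dz": 0,"ax": 0,"ay": 0,"az": 0,"grip": -0.78},
    {"dx": -4,"dy": 0,"dz": 0,"ax": 0,"ay": 0,"az": 0,"grip": -0.78},
    {"dx": -4,"dy": 0,"dz": 0,"ax": 0,"ay": 0,"az": 0,"grip": -0.78},
    {"dx": -4,"dy": 0,"dz": 0,"ax": 0,"ay": 0,"az": 0,"grip": -0.78},
    {"dx": -4,"dy": 0,"dz": 0,"ax": 0,"ay": 0,"az": 0,"grip": -0.78},
  ],
)

```text
time_s: 7.0
position: [0.5125, 0.1387, 0.0106]
ee_rot: [[-0.186, 0.982, 0.002], [0.982, 0.186, 0.002], [0.002, 0.002, -1.0]]
force: [-0.0, 2.3, 5.6]
finger_gap: 0.107
finger_force: 2.9
```

```bash
python3 -c "
from h import *
rear('pics/w4.png')
plan((.5015,.04,.0105),-.01,20)"
```

```text
card yaw 0.2034 tool yaw 0.1876 rear [0.5042 0.1698] front [0.5244 0.0719] width 0.0563 tool at card x 17.9 y 1.8 F [-0.   2.3  5.6] pos [0.5125 0.1387 0.0106] t 7.0
t 7.05 pos [0.5127 0.1377 0.0105] yaw 0.1864 tilt [0.0009 0.002 ] F [-0.95  1.39  7.26]
{'dx': np.float64(-4.7), 'dy': np.float64(-1.5), 'dz': np.float64(0.0), 'az': np.float64(0.01)}
{'dx': np.float64(-4.7), 'dy': np.float64(-1.4), 'dz': np.float64(0.0), 'az': np.float64(0.01)}
{'dx': np.float64(-4.7), 'dy': np.float64(-1.4), 'dz': np.float64(0.0), 'az': np.float64(0.01)}
{'dx': np.float64(-4.7), 'dy': np.float64(-1.3), 'dz': np.float64(0.0), 'az': np.float64(0.01)}
{'dx': np.float64(-4.7), 'dy': np.float64(-1.3), 'dz': np.float64(0.0), 'az': np.float64(0.01)}
{'dx': np.float64(-4.8), 'dy': np.float64(-1.2), 'dz': np.float64(0.0), 'az': np.float64(0.01)}
{'dx': np.float64(-4.8), 'dy': np.float64(-1.2), 'dz': np.float64(0.0), 'az': np.float64(0.01)}
{'dx': np.float64(-4.8), 'dy': np.float64(-1.1), 'dz': np.float64(0.0), 'az': np.float64(0.01)}
{'dx': np.float64(-4.8), 'dy': np.float64(-1.1), 'dz': np.float64(0.0), 'az': 
[... 373 characters left out ...]
.0), 'az': np.float64(0.01)}
{'dx': np.float64(-4.8), 'dy': np.float64(-0.8), 'dz': np.float64(0.0), 'az': np.float64(0.01)}
{'dx': np.float64(-4.9), 'dy': np.float64(-0.8), 'dz': np.float64(0.0), 'az': np.float64(0.01)}
{'dx': np.float64(-4.9), 'dy': np.float64(-0.8), 'dz': np.float64(0.0), 'az': np.float64(0.01)}
{'dx': np.float64(-4.9), 'dy': np.float64(-0.7), 'dz': np.float64(0.0), 'az': np.float64(0.01)}
{'dx': np.float64(-4.9), 'dy': np.float64(-0.7), 'dz': np.float64(0.0), 'az': np.float64(0.01)}
{'dx': np.float64(-4.9), 'dy': np.float64(-0.6), 'dz': np.float64(0.0), 'az': np.float64(0.01)}
{'dx': np.float64(-4.9), 'dy': np.float64(-0.6), 'dz': np.float64(0.0), 'az': np.float64(0.01)}
```

The card is clear of the tray by about 10 mm and isn't slipping. Now I'll steer it onto the reader's axis.

Call:
servo_tool(
  targets=[
    {"dx": -4.7,"dy": -1.5,"dz": 0,"ax": 0,"ay": 0,"az": 0.01,"grip": -0.78},
    {"dx": -4.7,"dy": -1.4,"dz": 0,"ax": 0,"ay": 0,"az": 0.01,"grip": -0.78},
    {"dx": -4.7,"dy": -1.4,"dz": 0,"ax": 0,"ay": 0,"az": 0.01,"grip": -0.78},
    {"dx": -4.7,"dy": -1.3,"dz": 0,"ax": 0,"ay": 0,"az": 0.01,"grip": -0.78},
    {"dx": -4.7,"dy": -1.3,"dz": 0,"ax": 0,"ay": 0,"az": 0.01,"grip": -0.78},
  ],
)

```text
time_s: 7.55
position: [0.5101, 0.1142, 0.0106]
ee_rot: [[-0.137, 0.991, 0.003], [0.991, 0.137, 0.002], [0.002, 0.003, -1.0]]
force: [0.8, 2.6, 5.9]
finger_gap: 0.112
finger_force: 2.7
```

Call:
servo_tool(
  targets=[
    {"dx": -4.8,"dy": -1.2,"dz": 0,"ax": 0,"ay": 0,"az": 0.01,"grip": -0.78},
    {"dx": -4.8,"dy": -1.2,"dz": 0,"ax": 0,"ay": 0,"az": 0.01,"grip": -0.78},
    {"dx": -4.8,"dy": -1.1,"dz": 0,"ax": 0,"ay": 0,"az": 0.01,"grip": -0.78},
    {"dx": -4.8,"dy": -1.1,"dz": 0,"ax": 0,"ay": 0,"az": 0.01,"grip": -0.78},
    {"dx": -4.8,"dy": -1,"dz": 0,"ax": 0,"ay": 0,"az": 0.01,"grip": -0.78},
  ],
)

```text
time_s: 8.05
position: [0.5073, 0.0897, 0.0106]
ee_rot: [[-0.087, 0.996, 0.003], [0.996, 0.087, 0.002], [0.002, 0.003, -1.0]]
force: [0.7, 2.3, 6.8]
finger_gap: 0.109
finger_force: 2.8
```

Call:
servo_tool(
  targets=[
    {"dx": -4.8,"dy": -1,"dz": 0,"ax": 0,"ay": 0,"az": 0.01,"grip": -0.78},
    {"dx": -4.8,"dy": -0.9,"dz": 0,"ax": 0,"ay": 0,"az": 0.01,"grip": -0.78},
    {"dx": -4.8,"dy": -0.9,"dz": 0,"ax": 0,"ay": 0,"az": 0.01,"grip": -0.78},
    {"dx": -4.8,"dy": -0.8,"dz": 0,"ax": 0,"ay": 0,"az": 0.01,"grip": -0.78},
    {"dx": -4.9,"dy": -0.8,"dz": 0,"ax": 0,"ay": 0,"az": 0.01,"grip": -0.78},
  ],
)

```text
time_s: 8.55
position: [0.5046, 0.0654, 0.0106]
ee_rot: [[-0.037, 0.999, 0.003], [0.999, 0.037, 0.002], [0.002, 0.003, -1.0]]
force: [1.3, 3.1, 6.6]
finger_gap: 0.109
finger_force: 2.8
```

Call:
servo_tool(
  targets=[
    {"dx": -4.9,"dy": -0.8,"dz": 0,"ax": 0,"ay": 0,"az": 0.01,"grip": -0.78},
    {"dx": -4.9,"dy": -0.7,"dz": 0,"ax": 0,"ay": 0,"az": 0.01,"grip": -0.78},
    {"dx": -4.9,"dy": -0.7,"dz": 0,"ax": 0,"ay": 0,"az": 0.01,"grip": -0.78},
    {"dx": -4.9,"dy": -0.6,"dz": 0,"ax": 0,"ay": 0,"az": 0.01,"grip": -0.78},
    {"dx": -4.9,"dy": -0.6,"dz": 0,"ax": 0,"ay": 0,"az": 0.01,"grip": -0.78},
  ],
)

```text
time_s: 9.05
position: [0.5016, 0.0407, 0.0105]
ee_rot: [[0.013, 1.0, 0.003], [1.0, -0.013, 0.002], [0.002, 0.003, -1.0]]
force: [-0.1, 3.8, 5.4]
finger_gap: 0.111
finger_force: 2.9
```

```bash
python3 -c "
from h import *
import cv2
rear('pics/w5.png')
im=optics.read_camera('top')[...,::-1]
cv2.imwrite('pics/top2.png',cv2.resize(im[185:265,255:365],None,fx=7,fy=7,interpolation=cv2.INTER_CUBIC))"
```

```text
(no output)
```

View pics/top2.png

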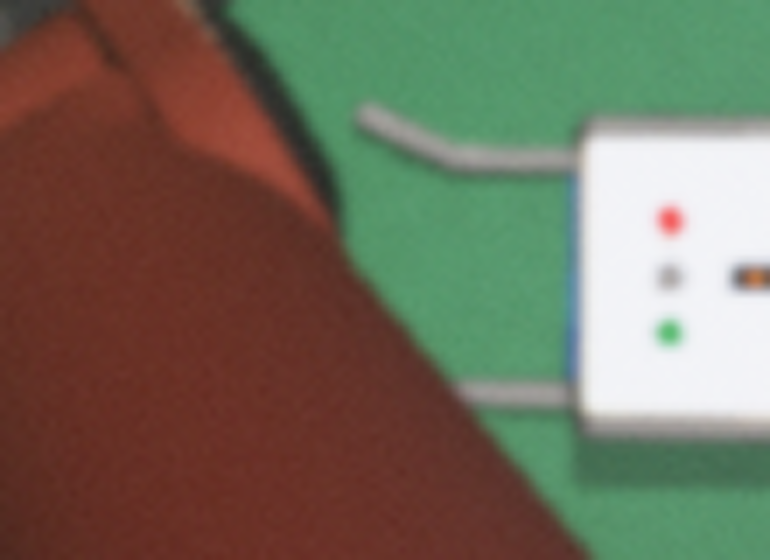

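The arm hides the card in the top view; only the reader mouth, at column ≈575, is visible. The wrist script found no strip, so the threshold probably failed. I'll look at the colours.

```bash
python3 -c "
import cv2,numpy as np
i=cv2.imread('pics/w5.png');i=cv2.resize(i,(560,420))
for u in (215,240,272,300,325): print(u,[(r,i[r,u].tolist()) for r in range(180,262,6)])
w=(i.min(2)>215).astype(np.uint8);w[:130]=0;w[300:]=0
n,l,s,c=cv2.connectedComponentsWithStats(w);print(s[s[:,4]>300])"
```

```text
215 [(180, [158, 205, 125]), (186, [253, 254, 252]), (192, [255, 255, 255]), (198, [255, 255, 255]), (204, [209, 247, 184]), (210, [108, 190, 88]), (216, [107, 189, 87]), (222, [105, 189, 86]), (228, [103, 189, 85]), (234, [101, 187, 83]), (240, [99, 186, 81]), (246, [99, 186, 82]), (252, [243, 251, 251]), (258, [110, 151, 94])]
240 [(180, [255, 255, 255]), (186, [218, 248, 196]), (192, [139, 236, 106]), (198, [133, 227, 104]), (204, [117, 195, 99]), (210, [115, 195, 99]), (216, [113, 195, 99]), (222, [112, 194, 99]), (228, [111, 193, 100]), (234, [248, 253, 254]), (240, [249, 253, 254]), (246, [249, 253, 254]), (252, [215, 233, 237]), (258, [154, 181, 187])]
272 [(180, [139, 237, 107]), (186, [139, 237, 109]), (192, [140, 237, 112]), (198, [123, 207, 106]), (204, [119, 198, 107]), (210, [191, 233, 200]), (216, [249, 253, 254]), (222, [250, 253, 254]), (228, [249, 253, 254]), (234, [250, 253, 254]), (240, [249, 253, 254]), (246, [249, 253, 254]), (252, [249, 253, 254]), (258, [249, 253, 254])]
300 [(180, [136, 236, 102]), (186, [136, 236, 106]), (192, [254, 255, 252]), (198, [251, 253, 254]), (204, [250, 253, 254]), (210, [250, 253, 254]), (216, [250, 253, 254]), (222, [250, 253, 254]), (228, [250, 253, 254]), (234, [250, 253, 254]), (240, [250, 253, 254]), (246, [250, 253, 254]), (252, [170, 194, 201]), (258, [170, 193, 200])]
325 [(180, [156, 209, 127]), (186, [158, 210, 129]), (192, [161, 213, 134]), (198, [161, 212, 136]), (204, [163, 214, 140]), (210, [225, 242, 232]), (216, [251, 254, 254]), (222, [251, 254, 254]), (228, [251, 254, 254]), (234, [252, 254, 254]), (240, [254, 255, 255]), (246, [253, 255, 255]), (252, [254, 255, 254]), (258, [253, 255, 254])]
[[     0      0    560    420 226266]
 [   181    142    105     79   1832]
 [   214    186    161    114   7102]]
```

The card looks rotated in the wrist frame, so I'll view the picture.

View pics/w5.png

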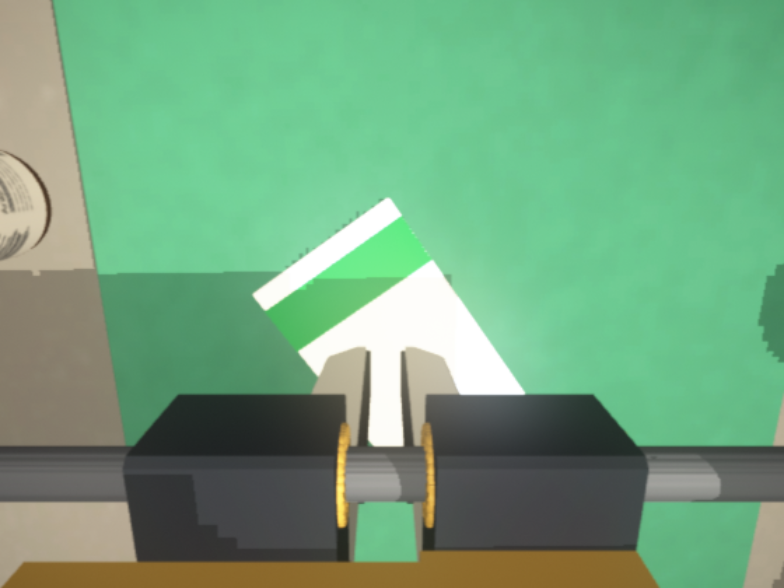

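The wrist view shows the card swung relative to the fingers: rear corners at (253,294) and (388,198), right edge running to (524,393), fingers near its middle. I'll compute its pose.

```bash
cat >> h.py <<'E'
def corners(pl,pr,cm,p):
    """card pose from rear-left, rear-right corner pixels of the 784 wrist picture"""
    q=[ray(((u+.5)/1.4-.5,(v+.5)/1.4-.5),'x',.0105,cm)[:2] for u,v in(pl,pr)]
    e=q[1]-q[0];a=np.arctan2(e[1],e[0]);y=np.array([np.cos(a),np.sin(a)]);h=np.array([y[1],-y[0]]);m=(q[0]+q[1])/2
    print('width',np.linalg.norm(e).round(4),'yaw',a.round(4),'rear',m.round(4),'ctr',(m+.05*h).round(4),'front',(m+.1*h).round(4),'tool at card x',(50-(p[:2]-m)@h*1000).round(1),'y',((p[:2]-m)@y*1000).round(1))
E
python3 -c "
from h import *
from plant import get_obs
o=get_obs();plan((.5015,.04,.0105),0,1)
cm=optics.camera_model('wrist')
corners((253,294),(388,198),cm,np.array(o['position']))
q=[ray((u/1.4,v/1.4),'x',.0105,cm)[:2] for u,v in((388,198),(524,393))];d=q[1]-q[0];print('edge ang',np.arctan2(d[0],-d[1]),np.linalg.norm(d))
"
```

```text
t 9.15 pos [0.5014 0.0395 0.0105] yaw -0.014 tilt [0.0003 0.0022] F [0.26 1.11 5.55]
{'dx': np.float64(0.5), 'dy': np.float64(0.1), 'dz': np.float64(0.0), 'az': np.float64(-0.014)}
width 0.0552 yaw 0.5969 rear [0.4798 0.0829] ctr [0.5079 0.0416] front [5.36e-01 2.00e-04] tool at card x 1.9 y -6.5
edge ang 0.6004721392035424 0.08364083373828558
```

Pushing from behind the card's centre was unstable and it yawed to 0.6 rad. To mend it I'll lift off, press near the front end with the fingers turned to match the card, and swing it back.

Call:
servo_tool(
  targets=[
    {"dx": 0,"dy": 0,"dz": -10,"ax": 0,"ay": 0,"az": 0,"grip": -0.78},
    {"dx": 0,"dy": 0,"dz": -30,"ax": 0,"ay": 0,"az": -0.1,"grip": -0.78},
    {"dx": 0,"dy": 0,"dz": -30,"ax": 0,"ay": 0,"az": -0.1,"grip": -0.78},
    {"dx": 0,"dy": 0,"dz": 0,"ax": 0,"ay": 0,"az": -0.1,"grip": -0.78},
    {"dx": 0,"dy": 0,"dz": 0,"ax": 0,"ay": 0,"az": 0,"grip": -0.78},
  ],
)

```text
time_s: 9.65
position: [0.5002, 0.0386, 0.0807]
ee_rot: [[-0.282, 0.96, 0.0], [0.96, 0.282, -0.001], [-0.001, -0.0, -1.0]]
force: [-0.1, -1.3, -0.3]
finger_gap: 0.108
finger_force: 0.0
```

```bash
cat >> h.py <<'E'
def look(save=None,zc=.0105,off=36):
    import cv2
    from plant import get_obs
    o=get_obs(); p=np.array(o['position']);R=np.array(o['ee_rot']); cm=optics.camera_model('wrist'); im=optics.read_camera('wrist')
    if save: cv2.imwrite(save,cv2.resize(im[...,::-1],(784,588)))
    l,s=cv2.connectedComponentsWithStats((im.min(2)>205).astype(np.uint8))[1:3]
    for k in range(1,len(s)):
        if not 300<s[k,4]<20000: continue
        c=cv2.findContours((l==k).astype(np.uint8),cv2.RETR_EXTERNAL,cv2.CHAIN_APPROX_NONE)[0][0][:,0]
        w=np.array([ray(q,'x',zc,cm)[:2] for q in c],np.float32)
        b=cv2.boxPoints(cv2.minAreaRect(w*1000))/1000; e=[b[1]-b[0],b[2]-b[1]]; n=[np.linalg.norm(v) for v in e]
        i=int(n[1]>n[0]); 
        if not(.049<n[i]<.062 and .004<n[1-i]<.016): continue
        y=e[i]/n[i]; y=y*np.sign(y[0]); h=np.array([y[1],-y[0]]); ctr=b.mean(0)
        m=ctr-h*n[1-i]/2; cc=m+.05*h
        print('strip',np.round(n,4),'card yaw',np.arctan2(y[1],y[0]).round(4),'ctr',cc.round(4),'front',(m+.1*h).round(4),'| tool at card x',(50-(p[:2]-m)@h*1000).round(1),'y',((p[:2]-m)@y*1000).round(1),'yaw',np.arctan2(R[1,1],R[0,1]).round(4))
        print('press pt',(cc+h*off/1000).round(4))
    print('pos',p.round(4),'F',np.round(o['force'],1),'t',o['time_s'])
E
python3 -c "
from h import *
look('pics/w6.png')"
```

```text
strip [0.007  0.0556] card yaw 0.6051 ctr [0.5077 0.042 ] front [0.5362 0.0008] | tool at card x 1.5 y -8.1 yaw 0.2854
press pt [0.5282 0.0124]
pos [0.5002 0.0386 0.0807] F [-0.1 -1.3 -0.3] t 9.65
```

```bash
python3 -c "
from h import *
plan((.528,.0124,.03),.603,3)"
```

```text
t 9.7 pos [0.4998 0.0387 0.08  ] yaw 0.2837 tilt [-0.0007 -0.0016] F [ 0.26  0.02 -0.54]
{'dx': np.float64(-11.1), 'dy': np.float64(6.6), 'dz': np.float64(16.7), 'az': np.float64(-0.106)}
{'dx': np.float64(-11.7), 'dy': np.float64(5.4), 'dz': np.float64(16.7), 'az': np.float64(-0.106)}
{'dx': np.float64(-12.2), 'dy': np.float64(4.1), 'dz': np.float64(16.7), 'az': np.float64(-0.106)}
```

Call:
servo_tool(
  targets=[
    {"dx": -11.1,"dy": 6.6,"dz": 20,"ax": 0,"ay": 0,"az": -0.106,"grip": -0.78},
    {"dx": -11.7,"dy": 5.4,"dz": 20,"ax": 0,"ay": 0,"az": -0.106,"grip": -0.78},
    {"dx": -12.2,"dy": 4.1,"dz": 18,"ax": 0,"ay": 0,"az": -0.106,"grip": -0.78},
    {"dx": 0,"dy": 0,"dz": 8,"ax": 0,"ay": 0,"az": 0,"grip": -0.78},
    {"dx": 0,"dy": 0,"dz": 2,"ax": 0,"ay": 0,"az": 0,"grip": -0.78},
  ],
)

```text
time_s: 10.2
position: [0.5277, 0.013, 0.0109]
ee_rot: [[-0.565, 0.825, -0.003], [0.825, 0.565, -0.001], [0.001, -0.003, -1.0]]
force: [-0.7, -0.8, 2.1]
finger_gap: 0.112
finger_force: 0.7
```

Call:
servo_tool(
  targets=[
    {"dx": 0,"dy": 0,"dz": 0,"ax": 0,"ay": 0,"az": 0,"grip": -0.78},
    {"dx": 0,"dy": 0,"dz": 0.5,"ax": 0,"ay": 0,"az": 0,"grip": -0.78},
    {"dx": 0,"dy": 0,"dz": 0.5,"ax": 0,"ay": 0,"az": 0,"grip": -0.78},
    {"dx": 0,"dy": 0,"dz": 0.5,"ax": 0,"ay": 0,"az": 0,"grip": -0.78},
    {"dx": 0,"dy": 0,"dz": 0,"ax": 0,"ay": 0,"az": 0,"grip": -0.78},
  ],
)

```text
time_s: 10.7
position: [0.5288, 0.014, 0.0109]
ee_rot: [[-0.569, 0.822, 0.0], [0.822, 0.569, 0.0], [-0.0, 0.0, -1.0]]
force: [-0.7, 0.3, 0.8]
finger_gap: 0.107
finger_force: 0.6
```

```bash
python3 -c "
from h import *
look('pics/w7.png')"
```

```text
strip [0.0068 0.0561] card yaw 0.6163 ctr [0.5071 0.0428] front [0.536 0.002] | tool at card x -36.0 y 1.0 yaw 0.6051
press pt [0.5279 0.0134]
pos [0.5288 0.014  0.0109] F [-0.7  0.3  0.8] t 10.7
```

Call:
servo_tool(
  targets=[
    {"dx": 0,"dy": 0,"dz": 0.6,"ax": 0,"ay": 0,"az": 0,"grip": -0.78},
    {"dx": 1.1,"dy": -1.65,"dz": 0,"ax": 0,"ay": 0,"az": 0.03,"grip": -0.78},
    {"dx": 1.1,"dy": -1.7,"dz": 0,"ax": 0,"ay": 0,"az": 0.03,"grip": -0.78},
    {"dx": 1.0,"dy": -1.7,"dz": 0,"ax": 0,"ay": 0,"az": 0.03,"grip": -0.78},
    {"dx": 1.0,"dy": -1.75,"dz": 0,"ax": 0,"ay": 0,"az": 0.03,"grip": -0.78},
  ],
)

```text
time_s: 11.25
position: [0.5222, 0.0136, 0.0106]
ee_rot: [[-0.464, 0.886, 0.003], [0.886, 0.464, 0.0], [-0.001, 0.003, -1.0]]
force: [2.9, -1.2, 4.8]
finger_gap: 0.11
finger_force: 2.7
```

Call:
servo_tool(
  targets=[
    {"dx": 0.9,"dy": -1.8,"dz": 0,"ax": 0,"ay": 0,"az": 0.03,"grip": -0.78},
    {"dx": 0.9,"dy": -1.8,"dz": 0,"ax": 0,"ay": 0,"az": 0.03,"grip": -0.78},
    {"dx": 0.8,"dy": -1.8,"dz": 0,"ax": 0,"ay": 0,"az": 0.03,"grip": -0.78},
    {"dx": 0.8,"dy": -1.85,"dz": 0,"ax": 0,"ay": 0,"az": 0.03,"grip": -0.78},
  ],
)

```text
time_s: 11.65
position: [0.5141, 0.0136, 0.0106]
ee_rot: [[-0.355, 0.935, 0.003], [0.935, 0.355, 0.0], [-0.001, 0.003, -1.0]]
force: [2.9, -1.2, 5.7]
finger_gap: 0.109
finger_force: 2.7
```

```bash
python3 -c "
from h import *
look('pics/w8.png')"
```

```text
strip [0.0068 0.0555] card yaw 0.4066 ctr [0.4994 0.0461] front [5.191e-01 2.000e-04] | tool at card x -35.7 y 0.7 yaw 0.3625
press pt [0.5136 0.013 ]
pos [0.5141 0.0136 0.0106] F [ 2.9 -1.2  5.7] t 11.65
```

Call:
servo_tool(
  targets=[
    {"dx": 0.65,"dy": -1.8,"dz": 0,"ax": 0,"ay": 0,"az": 0.027,"grip": -0.78},
    {"dx": 0.6,"dy": -1.8,"dz": 0,"ax": 0,"ay": 0,"az": 0.027,"grip": -0.78},
    {"dx": 0.55,"dy": -1.8,"dz": 0,"ax": 0,"ay": 0,"az": 0.027,"grip": -0.78},
    {"dx": 0.5,"dy": -1.8,"dz": 0,"ax": 0,"ay": 0,"az": 0.027,"grip": -0.78},
  ],
)

```text
time_s: 12.1
position: [0.5066, 0.0136, 0.0106]
ee_rot: [[-0.252, 0.968, 0.003], [0.968, 0.252, 0.0], [-0.0, 0.003, -1.0]]
force: [2.9, -0.5, 6.5]
finger_gap: 0.107
finger_force: 2.7
```

Call:
servo_tool(
  targets=[
    {"dx": 0.45,"dy": -1.85,"dz": 0,"ax": 0,"ay": 0,"az": 0.027,"grip": -0.78},
    {"dx": 0.4,"dy": -1.85,"dz": 0,"ax": 0,"ay": 0,"az": 0.027,"grip": -0.78},
    {"dx": 0.35,"dy": -1.85,"dz": 0,"ax": 0,"ay": 0,"az": 0.027,"grip": -0.78},
    {"dx": 0.3,"dy": -1.9,"dz": 0,"ax": 0,"ay": 0,"az": 0.027,"grip": -0.78},
  ],
)

```text
time_s: 12.5
position: [0.4991, 0.0137, 0.0106]
ee_rot: [[-0.146, 0.989, 0.003], [0.989, 0.146, 0.001], [0.0, 0.004, -1.0]]
force: [2.1, -0.7, 5.5]
finger_gap: 0.11
finger_force: 2.7
```

Call:
servo_tool(
  targets=[
    {"dx": 0,"dy": 0,"dz": -10,"ax": 0,"ay": 0,"az": 0,"grip": -0.78},
    {"dx": 0,"dy": 0,"dz": -30,"ax": 0,"ay": 0,"az": 0,"grip": -0.78},
    {"dx": 20,"dy": 0,"dz": -30,"ax": 0,"ay": 0,"az": 0,"grip": -0.78},
    {"dx": 20,"dy": 0,"dz": 0,"ax": 0,"ay": 0,"az": 0,"grip": -0.78},
    {"dx": 0,"dy": 0,"dz": 0,"ax": 0,"ay": 0,"az": 0,"grip": -0.78},
  ],
)

```text
time_s: 13.0
position: [0.4902, 0.056, 0.0808]
ee_rot: [[-0.153, 0.988, -0.001], [0.988, 0.153, 0.002], [0.002, -0.001, -1.0]]
force: [-0.8, -0.0, -0.5]
finger_gap: 0.11
finger_force: 0.0
```

```bash
python3 -c "
from h import *
look('pics/w9.png',off=-30)"
```

```text
strip [0.0076 0.0561] card yaw 0.1806 ctr [0.4916 0.0489] front [ 5.006e-01 -3.000e-04] | tool at card x 7.2 y -0.0 yaw 0.1541
press pt [0.4862 0.0784]
pos [0.4902 0.056  0.0808] F [-0.8 -0.  -0.5] t 13.0
```

Call:
servo_tool(
  targets=[
    {"dx": 12,"dy": 0,"dz": 25,"ax": 0,"ay": 0,"az": -0.026,"grip": -0.78},
    {"dx": 10.7,"dy": -0.5,"dz": 25,"ax": 0,"ay": 0,"az": 0,"grip": -0.78},
    {"dx": 0,"dy": 0,"dz": 14,"ax": 0,"ay": 0,"az": 0,"grip": -0.78},
    {"dx": 0,"dy": 0,"dz": 3,"ax": 0,"ay": 0,"az": 0,"grip": -0.78},
    {"dx": 0,"dy": 0,"dz": 1,"ax": 0,"ay": 0,"az": 0,"grip": -0.78},
  ],
)

```text
time_s: 13.55
position: [0.4863, 0.0739, 0.0112]
ee_rot: [[-0.173, 0.985, -0.003], [0.985, 0.173, -0.002], [-0.001, -0.004, -1.0]]
force: [-0.4, -0.1, -0.6]
finger_gap: 0.111
finger_force: 0.0
```

Call:
servo_tool(
  targets=[
    {"dx": 0,"dy": 0,"dz": 0.5,"ax": 0,"ay": 0,"az": 0,"grip": -0.78},
    {"dx": 0,"dy": 0,"dz": 0.5,"ax": 0,"ay": 0,"az": 0,"grip": -0.78},
    {"dx": 0,"dy": 0,"dz": 0.5,"ax": 0,"ay": 0,"az": 0,"grip": -0.78},
    {"dx": 0,"dy": 0,"dz": 0.5,"ax": 0,"ay": 0,"az": 0,"grip": -0.78},
    {"dx": 0,"dy": 0,"dz": 0,"ax": 0,"ay": 0,"az": 0,"grip": -0.78},
  ],
)

```text
time_s: 14.05
position: [0.4881, 0.0751, 0.0106]
ee_rot: [[-0.174, 0.985, 0.001], [0.985, 0.174, -0.0], [-0.001, 0.001, -1.0]]
force: [-0.7, -1.4, 5.2]
finger_gap: 0.112
finger_force: 2.3
```

Call:
servo_tool(
  targets=[
    {"dx": -0.3,"dy": 1.8,"dz": 0,"ax": 0,"ay": 0,"az": 0.022,"grip": -0.78},
    {"dx": -0.3,"dy": 1.8,"dz": 0,"ax": 0,"ay": 0,"az": 0.022,"grip": -0.78},
    {"dx": -0.2,"dy": 1.8,"dz": 0,"ax": 0,"ay": 0,"az": 0.022,"grip": -0.78},
    {"dx": -0.2,"dy": 1.8,"dz": 0,"ax": 0,"ay": 0,"az": 0.022,"grip": -0.78},
  ],
)

```text
time_s: 14.45
position: [0.4924, 0.0754, 0.0103]
ee_rot: [[-0.086, 0.996, -0.004], [0.996, 0.086, -0.001], [-0.001, -0.004, -1.0]]
force: [-4.5, -0.3, 8.3]
finger_gap: 0.108
finger_force: 4.3
```

Call:
servo_tool(
  targets=[
    {"dx": -0.15,"dy": 1.8,"dz": 0,"ax": 0,"ay": 0,"az": 0.022,"grip": -0.78},
    {"dx": -0.1,"dy": 1.8,"dz": 0,"ax": 0,"ay": 0,"az": 0.022,"grip": -0.78},
    {"dx": -0.1,"dy": 1.8,"dz": 0,"ax": 0,"ay": 0,"az": 0.022,"grip": -0.78},
    {"dx": 0,"dy": 1.8,"dz": 0,"ax": 0,"ay": 0,"az": 0.022,"grip": -0.78},
  ],
)

```text
time_s: 14.85
position: [0.4997, 0.0755, 0.0104]
ee_rot: [[0.002, 1.0, -0.004], [1.0, -0.002, -0.001], [-0.001, -0.004, -1.0]]
force: [-3.9, 0.7, 7.7]
finger_gap: 0.108
finger_force: 4.2
```

Call:
servo_tool(
  targets=[
    {"dx": 0,"dy": 0,"dz": -10,"ax": 0,"ay": 0,"az": 0,"grip": -0.78},
    {"dx": 0,"dy": 0,"dz": -30,"ax": 0,"ay": 0,"az": 0,"grip": -0.78},
    {"dx": -10,"dy": 0,"dz": -30,"ax": 0,"ay": 0,"az": 0,"grip": -0.78},
    {"dx": -15,"dy": 0,"dz": 0,"ax": 0,"ay": 0,"az": 0,"grip": -0.78},
    {"dx": 0,"dy": 0,"dz": 0,"ax": 0,"ay": 0,"az": 0,"grip": -0.78},
  ],
)

```text
time_s: 15.35
position: [0.5028, 0.048, 0.081]
ee_rot: [[0.005, 1.0, 0.002], [1.0, -0.005, -0.001], [-0.001, 0.002, -1.0]]
force: [0.1, -0.5, -0.3]
finger_gap: 0.111
finger_force: 0.0
```

```bash
python3 -c "
from h import *
look('pics/w10.png',off=8)"
```

```text
strip [0.0076 0.0563] card yaw 0.0302 ctr [0.4989 0.0489] front [ 0.5004 -0.0011] | tool at card x -1.0 y 3.9 yaw -0.0046
press pt [0.4991 0.0409]
pos [0.5028 0.048  0.081 ] F [ 0.1 -0.5 -0.3] t 15.35
```

Call:
servo_tool(
  targets=[
    {"dx": -11,"dy": -3.5,"dz": 25,"ax": 0,"ay": 0,"az": -0.035,"grip": -0.78},
    {"dx": 0,"dy": 0,"dz": 25,"ax": 0,"ay": 0,"az": 0,"grip": -0.78},
    {"dx": 0,"dy": 0,"dz": 14,"ax": 0,"ay": 0,"az": 0,"grip": -0.78},
    {"dx": 0,"dy": 0,"dz": 3,"ax": 0,"ay": 0,"az": 0,"grip": -0.78},
    {"dx": 0,"dy": 0,"dz": 1,"ax": 0,"ay": 0,"az": 0,"grip": -0.78},
  ],
)

```text
time_s: 15.9
position: [0.4981, 0.0404, 0.0114]
ee_rot: [[-0.035, 0.999, -0.001], [0.999, 0.035, 0.001], [0.001, -0.001, -1.0]]
force: [-1.0, 0.3, 0.4]
finger_gap: 0.112
finger_force: 0.0
```

Call:
servo_tool(
  targets=[
    {"dx": 0,"dy": 0,"dz": 0.4,"ax": 0,"ay": 0,"az": 0,"grip": -0.78},
    {"dx": 0,"dy": 0,"dz": 0.4,"ax": 0,"ay": 0,"az": 0,"grip": -0.78},
    {"dx": 0,"dy": 0,"dz": 0.4,"ax": 0,"ay": 0,"az": 0,"grip": -0.78},
    {"dx": 0,"dy": 0,"dz": 0.4,"ax": 0,"ay": 0,"az": 0,"grip": -0.78},
    {"dx": 0,"dy": 0,"dz": 0,"ax": 0,"ay": 0,"az": 0,"grip": -0.78},
  ],
)

```text
time_s: 16.4
position: [0.4988, 0.0394, 0.0108]
ee_rot: [[-0.034, 0.999, 0.001], [0.999, 0.034, 0.0], [0.0, 0.001, -1.0]]
force: [-0.9, -0.3, 2.8]
finger_gap: 0.107
finger_force: 1.1
```

Call:
servo_tool(
  targets=[
    {"dx": 0,"dy": 0,"dz": 0.4,"ax": 0,"ay": 0,"az": 0,"grip": -0.78},
    {"dx": -2,"dy": 0,"dz": 0,"ax": 0,"ay": 0,"az": 0,"grip": -0.78},
    {"dx": -3,"dy": 0.1,"dz": 0,"ax": 0,"ay": 0,"az": 0.003,"grip": -0.78},
    {"dx": -4,"dy": 0.1,"dz": 0,"ax": 0,"ay": 0,"az": 0.003,"grip": -0.78},
    {"dx": -4,"dy": 0.1,"dz": 0,"ax": 0,"ay": 0,"az": 0.003,"grip": -0.78},
  ],
)

```text
time_s: 16.9
position: [0.5001, 0.0276, 0.0105]
ee_rot: [[-0.026, 1.0, 0.002], [1.0, 0.026, 0.002], [0.002, 0.002, -1.0]]
force: [0.1, 4.6, 6.0]
finger_gap: 0.111
finger_force: 2.9
```

Call:
servo_tool(
  targets=[
    {"dx": -4,"dy": 0.1,"dz": 0,"ax": 0,"ay": 0,"az": 0.003,"grip": -0.78},
    {"dx": -4,"dy": 0.1,"dz": 0,"ax": 0,"ay": 0,"az": 0.003,"grip": -0.78},
    {"dx": -4,"dy": 0.1,"dz": 0,"ax": 0,"ay": 0,"az": 0.003,"grip": -0.78},
    {"dx": -4,"dy": 0.1,"dz": 0,"ax": 0,"ay": 0,"az": 0.003,"grip": -0.78},
    {"dx": -4,"dy": 0.1,"dz": 0,"ax": 0,"ay": 0,"az": 0.003,"grip": -0.78},
  ],
)

```text
time_s: 17.4
position: [0.501, 0.0074, 0.0105]
ee_rot: [[-0.011, 1.0, 0.002], [1.0, 0.011, 0.002], [0.002, 0.002, -1.0]]
force: [-0.2, 3.5, 5.7]
finger_gap: 0.107
finger_force: 2.9
```

```bash
python3 -c "
from h import *
look('pics/w11.png')"
```

```text
strip [0.007  0.0559] card yaw 0.0621 ctr [0.5008 0.0182] front [ 0.5039 -0.0317] | tool at card x -10.7 y -0.5 yaw 0.0106
press pt [ 0.5031 -0.0177]
pos [0.501  0.0074 0.0105] F [-0.2  3.5  5.7] t 17.4
```

Call:
servo_tool(
  targets=[
    {"dx": -4,"dy": -0.4,"dz": 0,"ax": 0,"ay": 0,"az": 0.01,"grip": -0.78},
    {"dx": -4,"dy": -0.4,"dz": 0,"ax": 0,"ay": 0,"az": 0.01,"grip": -0.78},
    {"dx": -4,"dy": -0.4,"dz": 0,"ax": 0,"ay": 0,"az": 0.01,"grip": -0.78},
    {"dx": -4,"dy": -0.4,"dz": 0,"ax": 0,"ay": 0,"az": 0.01,"grip": -0.78},
    {"dx": -4,"dy": -0.3,"dz": 0,"ax": 0,"ay": 0,"az": 0.01,"grip": -0.78},
  ],
)

```text
time_s: 17.95
position: [0.4992, -0.0126, 0.0105]
ee_rot: [[0.04, 0.999, 0.003], [0.999, -0.04, 0.002], [0.002, 0.003, -1.0]]
force: [0.2, 1.9, 5.0]
finger_gap: 0.11
finger_force: 2.8
```

```bash
python3 -c "
from h import *
look('pics/w12.png')"
```

```text
strip [0.007 0.056] card yaw 0.0633 ctr [ 4.991e-01 -4.000e-04] front [ 0.5023 -0.0503] | tool at card x -12.2 y -0.7 yaw -0.0398
press pt [ 0.5014 -0.0363]
pos [ 0.4992 -0.0126  0.0105] F [0.2 1.9 5. ] t 17.95
```

Call:
servo_tool(
  targets=[
    {"dx": -4,"dy": 0,"dz": 0,"ax": 0,"ay": 0,"az": 0.005,"grip": -0.78},
    {"dx": -4,"dy": -0.1,"dz": 0,"ax": 0,"ay": 0,"az": 0.005,"grip": -0.78},
    {"dx": -4,"dy": -0.1,"dz": 0,"ax": 0,"ay": 0,"az": 0,"grip": -0.78},
    {"dx": -3,"dy": -0.1,"dz": 0,"ax": 0,"ay": 0,"az": 0,"grip": -0.78},
    {"dx": -3,"dy": -0.1,"dz": 0,"ax": 0,"ay": 0,"az": 0,"grip": -0.78},
  ],
)

```text
time_s: 18.5
position: [0.4979, -0.0306, 0.0105]
ee_rot: [[0.049, 0.999, 0.003], [0.999, -0.049, 0.002], [0.002, 0.003, -1.0]]
force: [0.5, 4.3, 5.2]
finger_gap: 0.11
finger_force: 2.8
```

```bash
python3 -c "
from h import *
look('pics/w13.png')"
```

```text
strip [0.007  0.0559] card yaw 0.0638 ctr [ 0.4979 -0.0181] front [ 0.5011 -0.068 ] | tool at card x -12.5 y -0.8 yaw -0.0494
press pt [ 0.5002 -0.054 ]
pos [ 0.4979 -0.0306  0.0105] F [0.5 4.3 5.2] t 18.5
```

Call:
servo_tool(
  targets=[
    {"dx": -3,"dy": 0.2,"dz": 0,"ax": 0,"ay": 0,"az": 0,"grip": -0.78},
    {"dx": -3,"dy": 0.2,"dz": 0,"ax": 0,"ay": 0,"az": 0,"grip": -0.78},
    {"dx": -3,"dy": 0.2,"dz": 0,"ax": 0,"ay": 0,"az": 0,"grip": -0.78},
    {"dx": -3,"dy": 0.2,"dz": 0,"ax": 0,"ay": 0,"az": 0,"grip": -0.78},
    {"dx": -3,"dy": 0.2,"dz": 0,"ax": 0,"ay": 0,"az": 0,"grip": -0.78},
  ],
)

```text
time_s: 19.05
position: [0.4979, -0.0455, 0.0105]
ee_rot: [[0.049, 0.999, 0.002], [0.999, -0.049, 0.002], [0.002, 0.002, -1.0]]
force: [0.6, 2.6, 5.4]
finger_gap: 0.107
finger_force: 3.0
```

Call:
servo_tool(
  targets=[
    {"dx": -3,"dy": 0.2,"dz": 0,"ax": 0,"ay": 0,"az": 0,"grip": -0.78},
    {"dx": -3,"dy": 0.2,"dz": 0,"ax": 0,"ay": 0,"az": 0,"grip": -0.78},
    {"dx": -3,"dy": 0.2,"dz": 0,"ax": 0,"ay": 0,"az": 0,"grip": -0.78},
    {"dx": -3,"dy": 0.2,"dz": 0,"ax": 0,"ay": 0,"az": 0,"grip": -0.78},
    {"dx": -3,"dy": 0.2,"dz": 0,"ax": 0,"ay": 0,"az": 0,"grip": -0.78},
  ],
)

```text
time_s: 19.55
position: [0.4981, -0.0606, 0.0105]
ee_rot: [[0.049, 0.999, 0.002], [0.999, -0.049, 0.002], [0.002, 0.002, -1.0]]
force: [-0.0, 2.5, 6.3]
finger_gap: 0.112
finger_force: 3.0
```

```bash
python3 -c "
from h import *
look('pics/w14.png')"
```

```text
strip [0.0069 0.0558] card yaw 0.0653 ctr [ 0.4982 -0.048 ] front [ 0.5014 -0.0979] | tool at card x -12.5 y -0.8 yaw -0.0491
press pt [ 0.5005 -0.0839]
pos [ 0.4981 -0.0606  0.0105] F [-0.   2.5  6.3] t 19.55
```

Call:
servo_tool(
  targets=[
    {"dx": -3,"dy": 0.25,"dz": 0,"ax": 0,"ay": 0,"az": 0,"grip": -0.78},
    {"dx": -3,"dy": 0.25,"dz": 0,"ax": 0,"ay": 0,"az": 0,"grip": -0.78},
    {"dx": -3,"dy": 0.25,"dz": 0,"ax": 0,"ay": 0,"az": 0,"grip": -0.78},
    {"dx": -3,"dy": 0.25,"dz": 0,"ax": 0,"ay": 0,"az": 0,"grip": -0.78},
    {"dx": -3,"dy": 0.25,"dz": 0,"ax": 0,"ay": 0,"az": 0,"grip": -0.78},
  ],
)

```text
time_s: 20.1
position: [0.4985, -0.0756, 0.0105]
ee_rot: [[0.049, 0.999, 0.002], [0.999, -0.049, 0.002], [0.002, 0.002, -1.0]]
force: [0.1, 2.9, 6.5]
finger_gap: 0.106
finger_force: 3.1
```

Call:
servo_tool(
  targets=[
    {"dx": 0,"dy": 0,"dz": -10,"ax": 0,"ay": 0,"az": 0,"grip": -0.78},
    {"dx": 10,"dy": 0,"dz": -30,"ax": 0,"ay": 0,"az": 0,"grip": -0.78},
    {"dx": 20,"dy": 2,"dz": -30,"ax": 0,"ay": 0,"az": -0.05,"grip": -0.78},
    {"dx": 5,"dy": 0,"dz": 0,"ax": 0,"ay": 0,"az": 0,"grip": -0.78},
    {"dx": 0,"dy": 0,"dz": 0,"ax": 0,"ay": 0,"az": 0,"grip": -0.78},
  ],
)

```text
time_s: 20.6
position: [0.5011, -0.0416, 0.0805]
ee_rot: [[-0.001, 1.0, 0.0], [1.0, 0.001, -0.0], [-0.0, 0.0, -1.0]]
force: [-0.1, 0.3, 0.4]
finger_gap: 0.113
finger_force: 0.0
```

```bash
python3 -c "
from h import *
look('pics/w15.png',off=-20)"
```

```text
strip [0.0075 0.056 ] card yaw 0.0628 ctr [ 0.4984 -0.0632] front [ 0.5015 -0.1131] | tool at card x 21.4 y 4.0 yaw 0.0006
press pt [ 0.4971 -0.0433]
pos [ 0.5011 -0.0416  0.0805] F [-0.1  0.3  0.4] t 20.6
```

Call:
servo_tool(
  targets=[
    {"dx": 2,"dy": -4,"dz": 25,"ax": 0,"ay": 0,"az": -0.04,"grip": -0.78},
    {"dx": 0,"dy": 0,"dz": 25,"ax": 0,"ay": 0,"az": 0,"grip": -0.78},
    {"dx": 0,"dy": 0,"dz": 14,"ax": 0,"ay": 0,"az": 0,"grip": -0.78},
    {"dx": 0,"dy": 0,"dz": 3,"ax": 0,"ay": 0,"az": 0,"grip": -0.78},
    {"dx": 0,"dy": 0,"dz": 1,"ax": 0,"ay": 0,"az": 0,"grip": -0.78},
  ],
)

```text
time_s: 21.15
position: [0.4951, -0.0411, 0.0109]
ee_rot: [[-0.039, 0.999, -0.005], [0.999, 0.039, -0.002], [-0.001, -0.005, -1.0]]
force: [0.1, -0.4, -0.4]
finger_gap: 0.111
finger_force: 0.2
```

Call:
servo_tool(
  targets=[
    {"dx": 0,"dy": 0,"dz": 0.5,"ax": 0,"ay": 0,"az": 0,"grip": -0.78},
    {"dx": 0,"dy": 0,"dz": 0.5,"ax": 0,"ay": 0,"az": 0,"grip": -0.78},
    {"dx": 0,"dy": 0,"dz": 0.5,"ax": 0,"ay": 0,"az": 0,"grip": -0.78},
    {"dx": 0,"dy": 0,"dz": 0.5,"ax": 0,"ay": 0,"az": 0,"grip": -0.78},
    {"dx": 0,"dy": 0,"dz": 0,"ax": 0,"ay": 0,"az": 0,"grip": -0.78},
  ],
)

```text
time_s: 21.65
position: [0.4977, -0.0399, 0.0106]
ee_rot: [[-0.04, 0.999, 0.001], [0.999, 0.04, -0.0], [-0.0, 0.001, -1.0]]
force: [-0.5, -0.6, 4.7]
finger_gap: 0.112
finger_force: 2.3
```

Call:
servo_tool(
  targets=[
    {"dx": -1,"dy": 0.1,"dz": 0.3,"ax": 0,"ay": 0,"az": 0.004,"grip": -0.78},
    {"dx": -3,"dy": 0.2,"dz": 0,"ax": 0,"ay": 0,"az": 0.004,"grip": -0.78},
    {"dx": -3,"dy": 0.2,"dz": 0,"ax": 0,"ay": 0,"az": 0.004,"grip": -0.78},
    {"dx": -3,"dy": 0.2,"dz": 0,"ax": 0,"ay": 0,"az": 0.004,"grip": -0.78},
    {"dx": -3,"dy": 0.2,"dz": 0,"ax": 0,"ay": 0,"az": 0.004,"grip": -0.78},
  ],
)

```text
time_s: 22.15
position: [0.4997, -0.0505, 0.0106]
ee_rot: [[-0.022, 1.0, 0.003], [1.0, 0.022, 0.003], [0.003, 0.003, -1.0]]
force: [-1.2, 3.4, 6.4]
finger_gap: 0.111
finger_force: 2.9
```

Call:
servo_tool(
  targets=[
    {"dx": -2.5,"dy": 0.1,"dz": 0,"ax": 0,"ay": 0,"az": 0.004,"grip": -0.78},
    {"dx": -2.5,"dy": 0.1,"dz": 0,"ax": 0,"ay": 0,"az": 0.004,"grip": -0.78},
    {"dx": -2,"dy": 0.1,"dz": 0,"ax": 0,"ay": 0,"az": 0.004,"grip": -0.78},
    {"dx": -1,"dy": 0.1,"dz": 0,"ax": 0,"ay": 0,"az": 0.004,"grip": -0.78},
  ],
)

```text
time_s: 22.55
position: [0.5003, -0.0588, 0.0106]
ee_rot: [[-0.005, 1.0, 0.003], [1.0, 0.005, 0.003], [0.003, 0.003, -1.0]]
force: [0.1, 3.3, 6.0]
finger_gap: 0.107
finger_force: 2.8
```

```bash
python3 -c "
from h import *
look('pics/w16.png',off=-20)"
```

```text
strip [0.0075 0.0562] card yaw 0.0252 ctr [ 0.5006 -0.0817] front [ 0.5019 -0.1317] | tool at card x 22.9 y 0.3 yaw 0.0052
press pt [ 0.5001 -0.0617]
pos [ 0.5003 -0.0588  0.0106] F [0.1 3.3 6. ] t 22.55
```

Call:
servo_tool(
  targets=[
    {"dx": 0,"dy": 0,"dz": 0.3,"ax": 0,"ay": 0,"az": 0,"grip": -0.78},
    {"dx": 0,"dy": 0,"dz": 0.2,"ax": 0,"ay": 0,"az": 0,"grip": -0.78},
    {"dx": 0,"dy": 0,"dz": 0,"ax": 0,"ay": 0,"az": 0,"grip": -0.78},
  ],
)

```text
time_s: 22.9
position: [0.5003, -0.0589, 0.0104]
ee_rot: [[-0.005, 1.0, 0.003], [1.0, 0.005, 0.002], [0.002, 0.003, -1.0]]
force: [-1.0, 1.7, 7.3]
finger_gap: 0.112
finger_force: 4.1
```

Call:
servo_tool(
  targets=[
    {"dx": 0,"dy": 0,"dz": 0.2,"ax": 0,"ay": 0,"az": 0,"grip": -0.78},
    {"dx": 0,"dy": 0,"dz": 0,"ax": 0,"ay": 0,"az": 0,"grip": -0.78},
  ],
)

```text
time_s: 23.1
position: [0.5003, -0.0589, 0.0103]
ee_rot: [[-0.005, 1.0, 0.003], [1.0, 0.005, 0.002], [0.002, 0.003, -1.0]]
force: [-1.3, 2.1, 8.6]
finger_gap: 0.11
finger_force: 4.6
```

Call:
servo_tool(
  targets=[
    {"dx": 0,"dy": 0,"dz": 0.4,"ax": 0,"ay": 0,"az": 0,"grip": -0.78},
    {"dx": 0,"dy": 0,"dz": 0.3,"ax": 0,"ay": 0,"az": 0,"grip": -0.78},
    {"dx": 0,"dy": 0,"dz": 0,"ax": 0,"ay": 0,"az": 0,"grip": -0.78},
  ],
)

```text
time_s: 23.4
position: [0.5003, -0.0589, 0.01]
ee_rot: [[-0.006, 1.0, 0.003], [1.0, 0.006, 0.002], [0.002, 0.003, -1.0]]
force: [-2.3, 2.7, 13.8]
finger_gap: 0.112
finger_force: 6.4
```

Call:
servo_tool(
  targets=[
    {"dx": -1,"dy": 0,"dz": 0,"ax": 0,"ay": 0,"az": 0,"grip": -0.78},
    {"dx": -1.5,"dy": 0,"dz": 0,"ax": 0,"ay": 0,"az": 0,"grip": -0.78},
    {"dx": -1.5,"dy": 0,"dz": 0,"ax": 0,"ay": 0,"az": 0,"grip": -0.78},
  ],
)

```text
time_s: 23.7
position: [0.5006, -0.0601, 0.0101]
ee_rot: [[-0.007, 1.0, 0.004], [1.0, 0.007, 0.005], [0.005, 0.004, -1.0]]
force: [-1.9, 6.4, 11.9]
finger_gap: 0.108
finger_force: 6.2
```

Call:
servo_tool(
  targets=[
    {"dx": -1.5,"dy": 0,"dz": 0,"ax": 0,"ay": 0,"az": 0,"grip": -0.78},
    {"dx": -1.5,"dy": 0,"dz": 0,"ax": 0,"ay": 0,"az": 0,"grip": -0.78},
    {"dx": -1.5,"dy": 0,"dz": 0,"ax": 0,"ay": 0,"az": 0,"grip": -0.78},
    {"dx": -1.5,"dy": 0,"dz": 0,"ax": 0,"ay": 0,"az": 0,"grip": -0.78},
  ],
)

```text
time_s: 24.1
position: [0.5011, -0.0656, 0.0101]
ee_rot: [[-0.008, 1.0, 0.005], [1.0, 0.008, 0.006], [0.006, 0.005, -1.0]]
force: [-1.1, 7.1, 11.1]
finger_gap: 0.111
finger_force: 6.0
```

Call:
servo_tool(
  targets=[
    {"dx": -1.5,"dy": 0,"dz": 0,"ax": 0,"ay": 0,"az": 0,"grip": -0.78},
    {"dx": -1.5,"dy": 0,"dz": 0,"ax": 0,"ay": 0,"az": 0,"grip": -0.78},
    {"dx": -1.5,"dy": 0,"dz": 0,"ax": 0,"ay": 0,"az": 0,"grip": -0.78},
  ],
)

```text
time_s: 24.4
position: [0.5014, -0.0697, 0.0101]
ee_rot: [[-0.008, 1.0, 0.006], [1.0, 0.008, 0.007], [0.007, 0.006, -1.0]]
force: [-0.5, 7.4, 11.5]
finger_gap: 0.108
finger_force: 5.7
```

```bash
cat >> h.py <<'E'
def pip():
    import cv2
    im=optics.read_camera('top'); cv2.imwrite('pics/top_now.png',im[...,::-1])
    c=im[215:235,345:385].astype(int); m=(c[...,0]-c[...,2]>60)&(c[...,0]>c[...,1]+30)
    v,u=np.nonzero(m)
    if len(u): print('pip',ray((u.mean()+345,v.mean()+215),'top',.033)[:2].round(4),len(u))
    else: print('pip hidden')
E
python3 -c "
from h import *
look('pics/w17.png',off=-20);pip()
import cv2
im=cv2.imread('pics/top_raw.png')[...,::-1][215:235,345:385].astype(int);m=(im[...,0]-im[...,2]>60)&(im[...,0]>im[...,1]+30);v,u=np.nonzero(m);print('before',ray((u.mean()+345,v.mean()+215),'top',.033)[:2],len(u))"
```

```text
strip [0.0071 0.056 ] card yaw 0.0181 ctr [ 0.5018 -0.0921] front [ 0.5027 -0.1421] | tool at card x 22.5 y 0.1 yaw 0.0081
press pt [ 0.5014 -0.0722]
pos [ 0.5014 -0.0697  0.0101] F [-0.5  7.4 11.5] t 24.4
pip [ 0.5005 -0.1495] 794
before [ 0.51249709 -0.12738581] 15
```

Call:
servo_tool(
  targets=[
    {"dx": -1.2,"dy": 0,"dz": 0.2,"ax": 0,"ay": 0,"az": 0,"grip": -0.78},
    {"dx": -1.2,"dy": 0,"dz": 0.1,"ax": 0,"ay": 0,"az": 0,"grip": -0.78},
    {"dx": -1.2,"dy": 0,"dz": 0,"ax": 0,"ay": 0,"az": 0,"grip": -0.78},
    {"dx": -1.2,"dy": 0,"dz": 0,"ax": 0,"ay": 0,"az": 0,"grip": -0.78},
  ],
)

```text
time_s: 24.9
position: [0.5018, -0.074, 0.01]
ee_rot: [[-0.008, 1.0, 0.007], [1.0, 0.008, 0.007], [0.007, 0.007, -1.0]]
force: [-1.5, 7.7, 12.0]
finger_gap: 0.115
finger_force: 6.4
```

Call:
servo_tool(
  targets=[
    {"dx": -1,"dy": 0,"dz": 0,"ax": 0,"ay": 0,"az": 0,"grip": -0.78},
    {"dx": -1,"dy": 0,"dz": 0,"ax": 0,"ay": 0,"az": 0,"grip": -0.78},
  ],
)

```text
time_s: 25.1
position: [0.5018, -0.076, 0.01]
ee_rot: [[-0.008, 1.0, 0.007], [1.0, 0.008, 0.007], [0.007, 0.007, -1.0]]
force: [-1.5, 8.3, 13.2]
finger_gap: 0.112
finger_force: 6.4
```

```bash
python3 -c "
from h import *
look('pics/w18.png',off=-20)"
```

```text
strip [0.0094 0.0523] card yaw 1.2834 ctr [ 0.5836 -0.0722] front [ 0.6316 -0.0864] | tool at card x 77.4 y -26.8 yaw 0.0084
press pt [ 0.5645 -0.0665]
strip [0.0069 0.0558] card yaw 0.0046 ctr [ 0.5018 -0.0984] front [ 0.502  -0.1484] | tool at card x 22.4 y 0.2 yaw 0.0084
press pt [ 0.5017 -0.0784]
pos [ 0.5018 -0.076   0.01  ] F [-1.5  8.3 13.2] t 25.1
```

Call:
servo_tool(
  targets=[
    {"dx": -0.7,"dy": 0,"dz": 0,"ax": 0,"ay": 0,"az": 0,"grip": -0.78},
    {"dx": -0.7,"dy": 0,"dz": 0,"ax": 0,"ay": 0,"az": 0,"grip": -0.78},
    {"dx": -0.7,"dy": 0,"dz": 0,"ax": 0,"ay": 0,"az": 0,"grip": -0.78},
  ],
)

```text
time_s: 25.45
position: [0.5018, -0.0776, 0.01]
ee_rot: [[-0.009, 1.0, 0.007], [1.0, 0.009, 0.008], [0.008, 0.007, -1.0]]
force: [-0.5, 9.1, 12.2]
finger_gap: 0.11
finger_force: 6.4
```

```bash
python3 -c "
from h import *
look('pics/w19.png',off=-20)"
```

```text
strip [0.0099 0.0537] card yaw 1.2939 ctr [ 0.5833 -0.0724] front [ 0.6314 -0.0861] | tool at card x 76.9 y -27.3 yaw 0.0089
press pt [ 0.5641 -0.0669]
strip [0.0068 0.0557] card yaw 0.0051 ctr [ 0.5018 -0.0985] front [ 0.502  -0.1485] | tool at card x 20.9 y 0.2 yaw 0.0089
press pt [ 0.5017 -0.0785]
pos [ 0.5018 -0.0776  0.01  ] F [-0.5  9.1 12.2] t 25.45
```

The card has stopped while the fingers slipped about 1.5 mm, so it's against the end stop. Lifting off, backing away and checking the pip.

Call:
servo_tool(
  targets=[
    {"dx": 0,"dy": 0,"dz": -2,"ax": 0,"ay": 0,"az": 0,"grip": -0.78},
    {"dx": 0,"dy": 0,"dz": -10,"ax": 0,"ay": 0,"az": 0,"grip": -0.78},
    {"dx": 0,"dy": 0,"dz": -40,"ax": 0,"ay": 0,"az": 0,"grip": -0.78},
    {"dx": 40,"dy": 0,"dz": -40,"ax": 0,"ay": 0,"az": 0,"grip": -0.78},
    {"dx": 45,"dy": 0,"dz": -20,"ax": 0,"ay": 0,"az": 0,"grip": -0.78},
  ],
)

```text
time_s: 26.0
position: [0.5001, -0.0065, 0.1178]
ee_rot: [[0.004, 1.0, 0.003], [1.0, -0.004, -0.002], [-0.002, 0.003, -1.0]]
force: [1.0, -0.1, -0.1]
finger_gap: 0.11
finger_force: 0.0
```

Call:
servo_tool(
  targets=[
    {"dx": 45,"dy": 0,"dz": 0,"ax": 0,"ay": 0,"az": 0,"grip": -0.78},
    {"dx": 45,"dy": 0,"dz": 0,"ax": 0,"ay": 0,"az": 0,"grip": -0.78},
    {"dx": 45,"dy": 0,"dz": 0,"ax": 0,"ay": 0,"az": 0,"grip": -0.78},
    {"dx": 0,"dy": 0,"dz": 0,"ax": 0,"ay": 0,"az": 0,"grip": -0.78},
    {"dx": 0,"dy": 0,"dz": 0,"ax": 0,"ay": 0,"az": 0,"grip": -0.78},
  ],
)

```text
time_s: 26.5
position: [0.4979, 0.1317, 0.1155]
ee_rot: [[-0.006, 1.0, -0.0], [1.0, 0.006, -0.001], [-0.001, -0.0, -1.0]]
force: [-0.7, 0.0, 0.6]
finger_gap: 0.111
finger_force: 0.0
```

```bash
python3 - <<'E'
from plant import optics,get_obs
import cv2
im=optics.read_camera('top')[...,::-1]
cv2.imwrite('pics/fin.png',cv2.resize(im[180:270,270:394],None,fx=6,fy=6,interpolation=cv2.INTER_CUBIC))
o=get_obs();print(o['position'],o['force'],o['time_s'])
E
```

```text
[0.49813298 0.12986268 0.11525292] [ 0.22623672 -0.80461968  0.06746326] 26.55
```

View pics/fin.png

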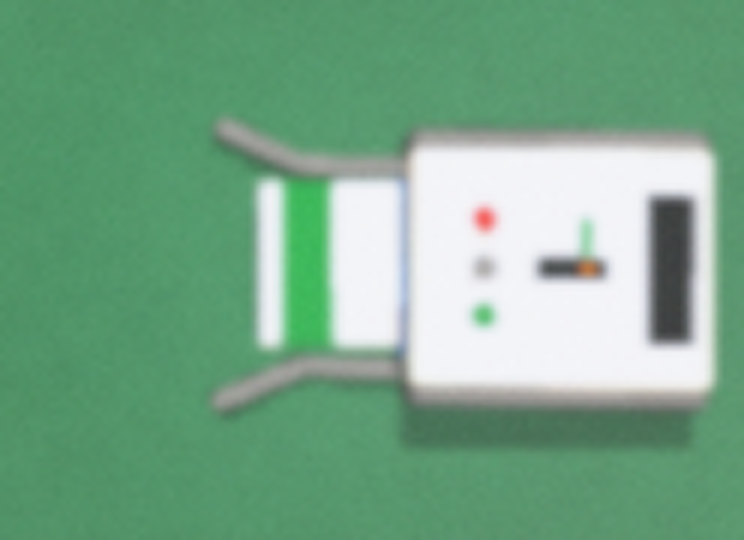

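The picture shows the card straight in the slot, with its rear edge at column 258 and the mouth at 405. The orange pip at (588,268) sits directly under the green mark at (587,240), so the contact is fully home.

```bash
python3 -c "
from plant import ticket
print(ticket.sign_off())"
```

```text
the job is handed in; nothing more can be done
None
```

The card is fully home in the reader, with the orange pip level with the green mark and the fingers lifted clear, and I handed the job in at about 27 s; on the way the card swung to 0.6 rad on the open plate and I straightened it with the fingertips before it reached the slot.

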